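Box up the chocolate chicks

TASK

Turn the steel catch back along the wall, open the lid of the wooden box until it stands upright, and stand every chocolate chick in the box, each upright in the middle of a round card of its own with its beak pointing along that card's pull tab; a chick that is already in the box needs turning too. When all of them are right, close the lid, press it fully down, and only then turn the catch fully across it again; leave the amber bottle standing.

Things in the scene. Friction and masses are not known exactly. Their poses are not given: they have to be found in the camera images.
- chick0: Dark moulded chocolate chick, 70 g, may be absent; all alike. Round upright body 52 mm across, 36 high (straight to 30), a 26 mm head ball on the body's front (top of the chick 53 mm up), short pale beak, flat 16 mm wide tail 31 mm up; beak tip 35 mm and tail end 32 mm from the body's axis. Origin: centre of underside; +x to the beak, z up. Grip across the body (along y); or beak to tail.
- chick0_beak (a point): Tip of that chick's beak, 35 mm ahead of its axis and 36 mm up.
- chick1: Dark moulded chocolate chick, 70 g, may be absent; all alike. Round upright body 52 mm across, 36 high (straight to 30), a 26 mm head ball on the body's front (top of the chick 53 mm up), short pale beak, flat 16 mm wide tail 31 mm up; beak tip 35 mm and tail end 32 mm from the body's axis. Origin: centre of underside; +x to the beak, z up. Grip across the body (along y); or beak to tail.
- chick1_beak (a point): Tip of that chick's beak, 35 mm ahead of its axis and 36 mm up.
- chick2: Dark moulded chocolate chick, 70 g, may be absent; all alike. Round upright body 52 mm across, 36 high (straight to 30), a 26 mm head ball on the body's front (top of the chick 53 mm up), short pale beak, flat 16 mm wide tail 31 mm up; beak tip 35 mm and tail end 32 mm from the body's axis. Origin: centre of underside; +x to the beak, z up. Grip across the body (along y); or beak to tail.
- chick2_beak (a point): Tip of that chick's beak, 35 mm ahead of its axis and 36 mm up.
- chick3: Dark moulded chocolate chick, 70 g, may be absent; all alike. Round upright body 52 mm across, 36 high (straight to 30), a 26 mm head ball on the body's front (top of the chick 53 mm up), short pale beak, flat 16 mm wide tail 31 mm up; beak tip 35 mm and tail end 32 mm from the body's axis. Origin: centre of underside; +x to the beak, z up. Grip across the body (along y); or beak to tail.
- chick3_beak (a point): Tip of that chick's beak, 35 mm ahead of its axis and 36 mm up.
- card0: One of four round white cards fixed to the box floor, 72 mm across, 3 mm thick, with a 24 mm wide pull tab reaching 51 mm from the centre. Origin: centre of the underside (on the box floor); +x towards the tab. A chick stands on its top, 3 mm above the origin. Neighbouring cards' centres are 104 mm apart, 63 mm or more from the walls.
- card0_tab (a point): Middle of that card's pull tab, 46 mm from the card's centre, on its upper side.
- card1: One of four round white cards fixed to the box floor, 72 mm across, 3 mm thick, with a 24 mm wide pull tab reaching 51 mm from the centre. Origin: centre of the underside (on the box floor); +x towards the tab. A chick stands on its top, 3 mm above the origin. Neighbouring cards' centres are 104 mm apart, 63 mm or more from the walls.
- card1_tab (a point): Middle of that card's pull tab, 46 mm from the card's centre, on its upper side.
- card2: One of four round white cards fixed to the box floor, 72 mm across, 3 mm thick, with a 24 mm wide pull tab reaching 51 mm from the centre. Origin: centre of the underside (on the box floor); +x towards the tab. A chick stands on its top, 3 mm above the origin. Neighbouring cards' centres are 104 mm apart, 63 mm or more from the walls.
- card2_tab (a point): Middle of that card's pull tab, 46 mm from the card's centre, on its upper side.
- card3: One of four round white cards fixed to the box floor, 72 mm across, 3 mm thick, with a 24 mm wide pull tab reaching 51 mm from the centre. Origin: centre of the underside (on the box floor); +x towards the tab. A chick stands on its top, 3 mm above the origin. Neighbouring cards' centres are 104 mm apart, 63 mm or more from the walls.
- card3_tab (a point): Middle of that card's pull tab, 46 mm from the card's centre, on its upper side.
- box: The open wooden box, fixed to the bench: 262 mm (x) by 242 mm (y) outside, walls 6 mm thick, rim 68 mm above the bench, inner floor 6 mm up. Origin: centre of the underside; -x side is its front (towards the robot), the lid is hinged on the +x side.
- lid (a joint): Clear flat lid 8 mm thick on the box: 0 = shut flat on the rim, grows as it opens, up to 1.65 rad (just past upright). 262 mm from hinge to front edge, as wide as the box. Stiff hinge: it stays wherever it is left; 2 to 4 N at the front edge swing it. It starts shut.
- lid_hinge (a point): Middle of the lid's hinge line, on the far rim of the box; the line runs along the box's y axis.
- lid_handle (a point): Grip point of the black round knob on the lid's upper face, midway across, 30 mm from the front edge; with the lid shut the grip point is 35 mm above the lid, in the knob's 28 mm wide head (head 27 to 43 mm up, 13 mm neck below). Taken from above along the hinge line, the knob can turn between the fingers as the lid swings.
- catch (a joint): Steel turn catch: bar 64 mm long, 12 wide, 20 high, turning about a vertical pin at its middle, on a post outside the box's right (-y) wall. 0 = along the wall, clear of the lid; turns anticlockwise seen from above to 1.571 rad = square to the wall, one end over the lid. Starts across the lid (1.15 to 1.57); light friction, stays where left.
- catch_mid (a point): Centre of the catch bar, on its turning axis, 91 mm above the bench (bar top 101 mm); its x axis is along the bar.
- bottle: Bystander: upright amber bottle, 60 mm across, 170 mm high. Origin: centre of the underside.
Mind the look-alikes: they are no part of the job. What is shaped like the chick0 but red is not meant. What is shaped like the chick1 but blue is not meant.

How it is judged:
By the outcome, as a careful person would: the job done as asked, in the order asked, and still so for the second after the job is handed in, with the robot touching nothing.
Of chick0, chick1, chick2, chick3 only 2 to 4 are there at a start; the rules pass over those that are not, and their reading is None.
At some moment in a run one of chick0, chick1, chick2 may be knocked a few centimetres aside while the robot is not near it.
Once in a run the grip may slacken for a moment while it holds something.
It also fails if it takes over 210 s, if anything falls off the work surface, if the arm or the gripper's body presses on something with over 40 N, if the wrist force passes 120 N, or if a joint passes its speed limit or range.

ROBOT

A 6-joint arm with a two-finger parallel gripper is mounted at the origin on the work surface. World frame = base frame: x ahead of the robot, y to its left, z up, the work surface at z = 0. Lengths are in mm, angles in degrees, forces in N, time in s.
With the tool pointing down it reaches from about 300 to 850 mm from the base axis. Payload 4.2 kg.
Tool frame: the origin (TCP) lies on the centre line of the jaws, within the pads' length; the fingertips stand 14 mm ahead of it and the grasp point (between the pads) lies 5 mm behind it; z points along the fingers, y is the line along which they close (so a half turn about z gives the same grasp; the last joint's range is limited). The gripper opens to 91 mm and grips with 3 to 60 N. Pads are 32 mm wide; open, the fingers measure 118 mm over their backs; the gripper's body (76 mm by 178 mm) begins 60 mm behind the grasp point.
Start: joints at [-70.989, 18.312, 89.639, -0, 72.044, -1.146], TCP at [198.142, -539.798, 227.976] pointing down, gripper open.
Joint ranges: [-177.97, 177.97], [-48.28, 115.42], [12.27, 149.76], [-77.06, 257.06], [2.81, 150.46], [-146.56, 146.56]. Speed limits (degrees/s): [147.25, 147.25, 180, 180, 180, 180].

INTERFACE

Orientations are given as [roll, pitch, yaw] about the fixed x, y, z axes, in that order (R = Rz(yaw) Ry(pitch) Rx(roll)).
In Python, from workcell import * gives the robot as it stands. The module is installed in compiled form; this text tells all that it offers.
- The arm moves only by the shell command python3 -m crank 'ROWS' [FORCE]. ROWS is JSON, a list of rows, each an object of numbers: "grip": the finger opening in m, from 0 to 0.0912; "x", "y", "z": the shift along the tool's x, y, z in m; "yaw": the turn about the tool's z in rad. In form: [{"grip": .., "x": .., "y": .., "z": .., "yaw": ..}, ...]. A call has exactly 5 rows; each row is the pose to reach, as a shift and turn from the pose commanded when the call began, along the tool's axes at that moment; what a row does not reach only later rows make up. A row lasts 1/12 s, in which the tool goes at most 41.7 mm and 7.16 degrees, less where a joint would pass 70% of its speed; a pose out of reach is approached as far as the arm can. A call with a gripper value outside its range is refused whole. The fingers move at their own pace and stop on an object; FORCE is the grip in N (left out, the last holds). Time passes only in rows, so rows that repeat a pose let the fingers close, or fill a call up. It gives the time, the measured TCP pose, the force, the opening and the grip force at its end, in the units of the state.
- state(): the state, without advancing time (a new reading comes with each control period).
- grab_frame(name): name is "side" or "top"; returns the picture (480x640x3 uint8, red, green, blue); there is no depth.
- camera_model(name): a dict with "intrinsics" (3x3 intrinsics, pixels), "R" (3x3) and "t" (3): a world point X has camera coordinates R X + t. Camera axes: x right, y down, z forward; pixel columns grow to the right and rows downward; lengths in mm; the calibration is good to about 2 mm. A picture is of the moment at which its call begins. camera_model takes no time and is no camera call.
- job_done(): hands the job in; it is judged then, once.
The state is a dict: "time_s": time; "qpos": joint angles; "qvel": joint speeds; "effort": joint torques, N m; "ee_pos": TCP position; "ee_rot": TCP orientation; "force": force on the tool from outside, world axes, zero at the start; "torque": the same for the moment, N m; "gripper_width": finger opening in mm; "gripper_force": force on a finger pad.
Only numpy, scipy, OpenCV 4.12 (cv2) and the standard library are available. Lean on these libraries where they do the work, as an engineer would, in place of code of your own. Each camera call takes 0.05 s, during which the arm holds its last target. There are 200 camera calls.

## Working session

There is one attempt and no reset: what is moved stays moved. The work goes in short steps, Python scripts to look and compute and a shell command to move; the robot and the scene stay as the last step left them, time stands still between calls to the robot, and variables do not carry over. Pictures are saved under pics/ and viewed, at most 14 in all, crops included, and the job is handed in when it is done.

```bash
mkdir -p pics
python3 - <<'E'
from workcell import *
import cv2
for n in("side","top"):
    f=grab_frame(n); cv2.imwrite(f"pics/{n}0.png",f[:,:,::-1]); m=camera_model(n); print(n,m)
s=state(); print(s)
E
```

```text
side {'intrinsics': array([[501.0001095 ,   0.        , 316.8766485 ],
       [  0.        , 501.0001095 , 236.09130444],
       [  0.        ,   0.        ,   1.        ]]), 'R': array([[-0.9505051 , -0.31037056, -0.01449689],
       [-0.15271471,  0.50730116, -0.84812956],
       [ 0.27058874, -0.80393759, -0.52959049]]), 't': array([ 498.14171344,  123.78206625, 1229.22832474])}
top {'intrinsics': array([[528.52498817,   0.        , 319.5520814 ],
       [  0.        , 528.52498817, 236.13725081],
       [  0.        ,   0.        ,   1.        ]]), 'R': array([[-0.01606374, -0.99971118,  0.01787474],
       [-0.99384843,  0.01400525, -0.10985972],
       [ 0.10957765, -0.01952954, -0.99378636]]), 't': array([  53.6768359 ,  502.56511791, 1084.99858523])}
{'time_s': 0.1, 'qpos': array([-7.09919387e+01,  1.83446819e+01,  8.96975822e+01, -2.21533680e-03,
        7.20437455e+01, -1.14538145e+00]), 'qvel': array([ 0.02690783, -0.08248086, -0.18054498, -0.05066361,  0.0052158 ,
        0.08391958]), 'effort': array([-1.00742116e-03, -4.13338673e+01, -2.32512420e+01,  7.28487060e-02,
        4.22052224e-02, -6.26802171e-05]), 'ee_pos': array([ 197.96616539, -539.40070733,  227.24980847]), 'ee_rot': array([-1.79913965e+02,  3.86708663e-04,  2.01541276e+01]), 'force': array([-0.47107949, -0.75558328, -0.52627192]), 'torque': array([ 0.01357445, -0.02922264,  0.03903448]), 'gripper_force': 0.0, 'gripper_width': 91.41981130934994}
```

View pics/top0.png

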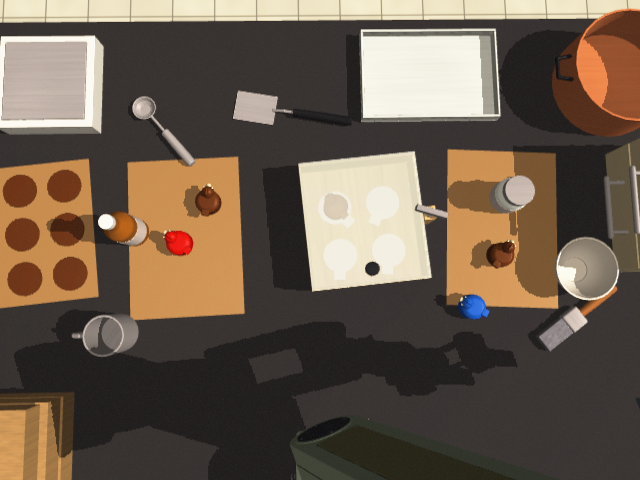

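View pics/side0.png

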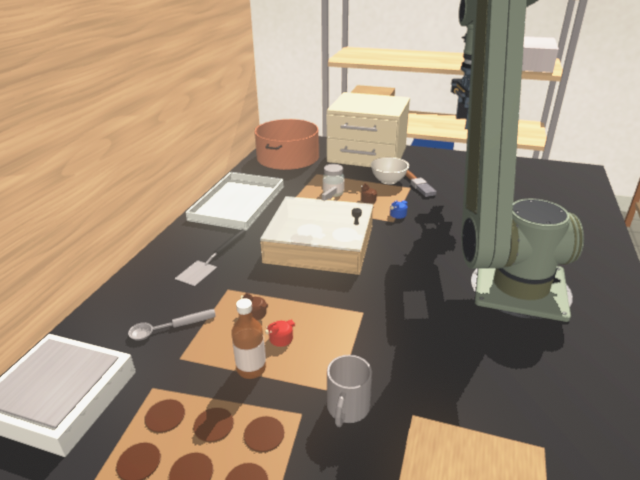

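The top picture shows the dark brown chicks at (208,200) and (501,253), and one faintly under the lid at (335,207). The look-alikes are red at (179,243) and blue at (473,307). Other features are the catch at (432,211), the knob at (372,268) and the bottle at (120,228). The muffin-tray discs and the grinder are also brown or round, but they aren't chicks. I'll check the choice in a crop.

```bash
cat > h.py <<'E'
from workcell import *
import cv2, numpy as np
def ray(n,u,v):
    m=camera_model(n);R=m["R"];K=m["intrinsics"];C=-R.T@m["t"]
    d=R.T@np.linalg.inv(K)@np.array([u,v,1.]); return C,d
def pl(n,u,v,z):
    C,d=ray(n,u,v); return C+d*(z-C[2])/d[2]
def pix(n,X):
    m=camera_model(n);p=m["intrinsics"]@(m["R"]@np.array(X,float)+m["t"]);return p[:2]/p[2]
def tri(u1,u2): # top pixel, side pixel
    (A,a),(B,b)=ray("top",*u1),ray("side",*u2)
    s=np.linalg.lstsq(np.c_[a,-b],B-A,rcond=None)[0];P,Q=A+a*s[0],B+b*s[1]
    return (P+Q)/2,np.linalg.norm(P-Q)
def grab(n,name=None):
    f=grab_frame(n)
    if name: cv2.imwrite(f"pics/{name}.png",f[:,:,::-1])
    return f
np.set_printoptions(precision=1,suppress=True)
E
python3 - <<'E'
from h import *
f=cv2.imread('pics/top0.png')
def c(x,y,w,h,W,H): return cv2.resize(f[y:y+h,x:x+w],(W,H),interpolation=cv2.INTER_CUBIC)
a=c(295,145,160,150,480,450)
b=np.vstack([c(150,175,80,75,320,300),c(455,235,80,75,320,300)])
im=np.zeros((600,800,3),np.uint8); im[:450,:480]=a; im[:,480:]=b
cv2.imwrite('pics/crop0.png',im)
for u,v in [(300,165),(415,152),(431,277),(313,291)]: print(pl("top",u,v,76))
print(pl("top",372,268,111+8))
E
```

```text
[644.5  84.6  76. ]
[ 669.  -151.8   76. ]
[ 412.5 -174.8   76. ]
[388.4  61.8  76. ]
[430.2 -51.8 119. ]
```

View pics/crop0.png

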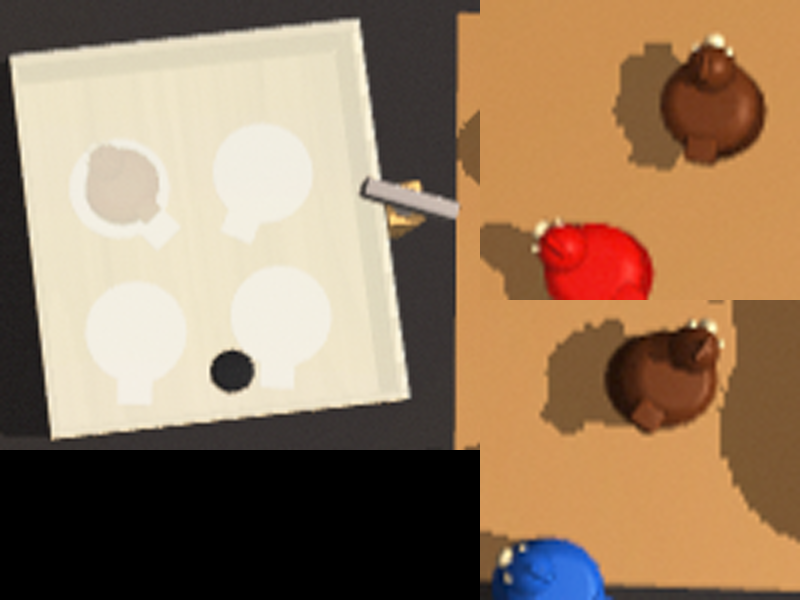

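The crop confirms three brown chicks: left at (208,200), right at (501,253) and one under the lid. There are four cards with tabs, and the knob is at (372,268). Next I measure the catch and the box.

```bash
cat >> h.py <<'E'
def plan(*wps):
    "waypoints x,y,z,yaw(deg world) -> tool shifts in m/rad for successive calls, from measured pose"
    s=state();p=np.array(s["ee_pos"]);w=s["ee_rot"][2];print("at",p,w,s["time_s"])
    for x,y,z,yw in wps:
        d=np.array([x,y,z])-p;a=np.radians(w);dy=-np.radians((yw-w+180)%360-180)
        print("x %.4f y %.4f z %.4f yaw %.3f  rows>=%.1f"%(( d[0]*np.cos(a)+d[1]*np.sin(a))/1e3,(d[0]*np.sin(a)-d[1]*np.cos(a))/1e3,-d[2]/1e3,dy,max(np.linalg.norm(d)/41.7,abs(dy)/.125)))
        p=np.array([x,y,z]);w=yw
E
python3 - <<'E'
from h import *
f=cv2.imread('pics/top0.png');hsv=cv2.cvtColor(f,cv2.COLOR_BGR2HSV)
# catch
r=f[195:225,408:452].astype(int); m=((r.max(2)-r.min(2)<25)&(r.max(2)>110)).astype(np.uint8)
c=max(cv2.findContours(m,0,1)[0],key=cv2.contourArea);c=c+[408,195]
W=np.array([pl("top",*q[0],101)[:2] for q in c],np.float32);print("catch",cv2.minAreaRect(W),cv2.boundingRect(c))
# knob
m=(f.max(2)<60).astype(np.uint8)[255:282,358:388];c=max(cv2.findContours(m,0,1)[0],key=cv2.contourArea);(u,v),rr=cv2.minEnclosingCircle(c)
print("knob",pl("top",u+358,v+255,119),rr)
# lid
m=((hsv[:,:,2]>150)&(hsv[:,:,0]>15)&(hsv[:,:,1]<90)).astype(np.uint8);m[:,:290]=0;m[:145]=0;m[300:]=0;m[:,440:]=0
m=cv2.morphologyEx(m,cv2.MORPH_OPEN,np.ones((9,9)));c=cv2.convexHull(max(cv2.findContours(m,0,1)[0],key=cv2.contourArea))
W=np.array([pl("top",*q[0],76)[:2] for q in c],np.float32);R=cv2.minAreaRect(W);print("lid",R,cv2.boxPoints(R))
# chicks
m=((hsv[:,:,0]<12)&(hsv[:,:,1]>90)&(hsv[:,:,2]<115)&(hsv[:,:,2]>20)).astype(np.uint8)
for x0,y0,x1,y1 in[(190,178,228,222),(482,235,525,275)]:
    k=np.zeros_like(m);k[y0:y1,x0:x1]=m[y0:y1,x0:x1];D=cv2.distanceTransform(k,cv2.DIST_L2,5);_,a,_,q=cv2.minMaxLoc(D)
    print("chick",q,a,pl("top",*q,28))
for b,t in[((209,184),(205,215)),((513,240.7),(495.7,267))]:
    B,T=pl("top",*b,36),pl("top",*t,31);d=B-T;print(B,T,np.hypot(*d[:2]),np.degrees(np.arctan2(d[1],d[0])),T+d*32/67)
E
```

```text
catch ((538.7549438476562, -171.7059326171875), (62.329689025878906, 23.023563385009766), 54.86795425415039) (416, 200, 31, 18)
knob [430.1 -51.5 119. ] 6.578085899353027
lid ((529.9595336914062, -43.09654235839844), (261.6218566894531, 241.30043029785156), 5.482485294342041) [[ 388.2   64.5]
 [ 411.3 -175.7]
 [ 671.7 -150.7]
 [ 648.6   89.5]]
chick (202, 194) 3.59689998626709 [596.3 293.1  28. ]
chick (506, 246) 4.196899890899658 [ 476.7 -347.3   28. ]
[615.9 277.   36. ] [550.9 285.8  31. ] 65.60315460487637 -7.764964090066842 [581.9 281.6  33.4]
[ 487.  -359.7   36. ] [ 432.6 -322.    31. ] 66.15801419345107 -34.72942705688637 [ 458.6 -340.1   33.4]
```

Run:
```python
from h import *
f=cv2.imread('pics/top0.png')
a=cv2.resize(f[190:230,405:455],(500,400),interpolation=cv2.INTER_NEAREST);cv2.imwrite('pics/catch.png',a)
```

```text
(no output)
```

View pics/catch.png

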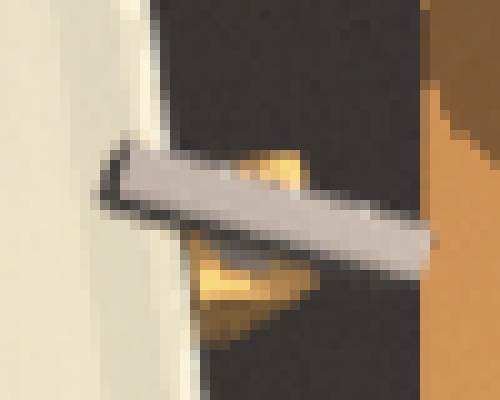

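The bar's top face runs from pixel (416.8,206.5) to (447.6,214.4), with its inner end over the lid.

Run:
```python
from h import *
A,B=pl("top",416.8,206.5,101),pl("top",447.6,214.4,101);d=A-B
print(A,B,np.hypot(*d[:2]),np.degrees(np.arctan2(d[1],d[0])),(A+B)/2)
c=(A+B)/2;yw=np.degrees(np.arctan2(d[1],d[0]))
plan((c[0],c[1],230,20.15),(c[0],c[1],230,yw-90),(c[0],c[1],230,yw),(c[0],c[1],100,yw))
```

```text
[ 551.6 -146.2  101. ] [ 534.9 -206.9  101. ] 62.90478862096259 74.6594401014447 [ 543.3 -176.6  101. ]
at [ 198.  -539.4  227.2] 20.154127595156424 0.1
x 0.4492 y -0.2216 z -0.0028 yaw 0.000  rows>=12.0
x 0.0000 y 0.0000 z -0.0000 yaw 0.619  rows>=5.0
x 0.0000 y -0.0000 z -0.0000 yaw -1.571  rows>=12.6
x 0.0000 y 0.0000 z 0.1300 yaw -0.000  rows>=3.1
```

```bash
R='[{"grip":0.09,"x":0.03,"y":-0.0148,"z":0,"yaw":0},{"grip":0.09,"x":0.06,"y":-0.0296,"z":0,"yaw":0},{"grip":0.09,"x":0.09,"y":-0.0444,"z":0,"yaw":0},{"grip":0.09,"x":0.12,"y":-0.0592,"z":0,"yaw":0},{"grip":0.09,"x":0.15,"y":-0.0739,"z":0,"yaw":0}]'
python3 -m crank '[{"grip":0.09,"x":0.037,"y":-0.018,"z":0,"yaw":0},{"grip":0.09,"x":0.074,"y":-0.036,"z":0,"yaw":0},{"grip":0.09,"x":0.11,"y":-0.054,"z":0,"yaw":0},{"grip":0.09,"x":0.15,"y":-0.074,"z":0,"yaw":0},{"grip":0.09,"x":0.15,"y":-0.074,"z":0,"yaw":0}]'
python3 -m crank '[{"grip":0.09,"x":0.037,"y":-0.018,"z":0,"yaw":0},{"grip":0.09,"x":0.074,"y":-0.036,"z":0,"yaw":0},{"grip":0.09,"x":0.11,"y":-0.054,"z":0,"yaw":0},{"grip":0.09,"x":0.15,"y":-0.074,"z":0,"yaw":0},{"grip":0.09,"x":0.15,"y":-0.074,"z":0,"yaw":0}]'
python3 -m crank '[{"grip":0.09,"x":0.037,"y":-0.018,"z":0,"yaw":0},{"grip":0.09,"x":0.074,"y":-0.036,"z":0,"yaw":0},{"grip":0.09,"x":0.11,"y":-0.054,"z":0,"yaw":0},{"grip":0.09,"x":0.149,"y":-0.074,"z":0,"yaw":0},{"grip":0.09,"x":0.149,"y":-0.074,"z":0,"yaw":0}]'
python3 -m crank '[{"grip":0.09,"x":0,"y":0,"z":0,"yaw":-0.12},{"grip":0.09,"x":0,"y":0,"z":0,"yaw":-0.24},{"grip":0.09,"x":0,"y":0,"z":0,"yaw":-0.36},{"grip":0.09,"x":0,"y":0,"z":0,"yaw":-0.476},{"grip":0.09,"x":0,"y":0,"z":0,"yaw":-0.476}]'
python3 -m crank '[{"grip":0.09,"x":0,"y":0,"z":0,"yaw":-0.12},{"grip":0.09,"x":0,"y":0,"z":0,"yaw":-0.24},{"grip":0.09,"x":0,"y":0,"z":0,"yaw":-0.36},{"grip":0.09,"x":0,"y":0,"z":0,"yaw":-0.476},{"grip":0.09,"x":0,"y":0,"z":0,"yaw":-0.476}]'
python3 -c "from h import *; plan((543.3,-176.6,230,74.7),(543.3,-176.6,100,74.7))"
```

```text
time_s: 0.52
ee_pos: [316.7, -413.8, 227.7]
ee_rot: [-179.8, -0.1, 20.4]
force: [-0.6, 0.6, 1.0]
gripper_width: 90.1
gripper_force: 0.0
time_s: 0.93
ee_pos: [432.3, -293.2, 227.7]
ee_rot: [-179.9, -0.2, 20.5]
force: [-1.0, 0.6, 0.7]
gripper_width: 90.0
gripper_force: 0.0
time_s: 1.35
ee_pos: [547.0, -172.5, 227.3]
ee_rot: [-179.9, -0.2, 20.4]
force: [-0.0, 0.0, -0.1]
gripper_width: 89.9
gripper_force: 0.0
time_s: 1.77
ee_pos: [542.5, -177.5, 227.5]
ee_rot: [-180.0, 0.1, 47.5]
force: [-0.1, 0.6, -0.4]
gripper_width: 89.8
gripper_force: 0.0
time_s: 2.18
ee_pos: [542.6, -177.4, 227.7]
ee_rot: [-180.0, 0.0, 74.6]
force: [0.7, 0.1, -0.2]
gripper_width: 89.9
gripper_force: 0.0
at [ 542.6 -177.4  227.7] 74.61961365128514 2.1833
x 0.0009 y 0.0004 z -0.0023 yaw -0.001  rows>=0.1
x 0.0000 y 0.0000 z 0.1300 yaw -0.000  rows>=3.1
```

```bash
python3 -m crank '[{"grip":0.09,"x":0.001,"y":0,"z":0.035,"yaw":0},{"grip":0.09,"x":0.001,"y":0,"z":0.07,"yaw":0},{"grip":0.09,"x":0.001,"y":0,"z":0.1,"yaw":0},{"grip":0.09,"x":0.001,"y":0,"z":0.12,"yaw":0},{"grip":0.09,"x":0.001,"y":0,"z":0.128,"yaw":0}]'
python3 -m crank '[{"grip":0.04,"x":0,"y":0,"z":0,"yaw":0},{"grip":0.02,"x":0,"y":0,"z":0,"yaw":0},{"grip":0.0,"x":0,"y":0,"z":0,"yaw":0},{"grip":0.0,"x":0,"y":0,"z":0,"yaw":0},{"grip":0.0,"x":0,"y":0,"z":0,"yaw":0}]' 8
python3 -m crank '[{"grip":0.0,"x":0,"y":0,"z":0,"yaw":0},{"grip":0.0,"x":0,"y":0,"z":0,"yaw":0},{"grip":0.0,"x":0,"y":0,"z":0,"yaw":0},{"grip":0.0,"x":0,"y":0,"z":0,"yaw":0},{"grip":0.0,"x":0,"y":0,"z":0,"yaw":0}]'
```

```text
time_s: 2.6
ee_pos: [541.1, -175.5, 96.5]
ee_rot: [-179.6, -0.0, 74.4]
force: [-0.5, -0.1, -0.3]
gripper_width: 90.1
gripper_force: 0.0
time_s: 3.02
ee_pos: [544.2, -176.0, 101.4]
ee_rot: [179.8, 0.0, 74.7]
force: [-0.0, -0.9, 0.0]
gripper_width: 59.5
gripper_force: 0.0
time_s: 3.43
ee_pos: [543.4, -175.7, 100.0]
ee_rot: [-180.0, 0.0, 74.7]
force: [-0.6, -0.5, -0.5]
gripper_width: 26.4
gripper_force: 0.0
```

```bash
python3 -m crank '[{"grip":0.0,"x":0,"y":0,"z":0,"yaw":0},{"grip":0.0,"x":0,"y":0,"z":0,"yaw":0},{"grip":0.0,"x":0,"y":0,"z":0,"yaw":0},{"grip":0.0,"x":0,"y":0,"z":0,"yaw":0},{"grip":0.0,"x":0,"y":0,"z":0,"yaw":0}]'
python3 -m crank '[{"grip":0.0,"x":0,"y":0,"z":0,"yaw":0.08},{"grip":0.0,"x":0,"y":0,"z":0,"yaw":0.16},{"grip":0.0,"x":0,"y":0,"z":0,"yaw":0.24},{"grip":0.0,"x":0,"y":0,"z":0,"yaw":0.32},{"grip":0.0,"x":0,"y":0,"z":0,"yaw":0.4}]'
python3 -m crank '[{"grip":0.0,"x":0,"y":0,"z":0,"yaw":0.08},{"grip":0.0,"x":0,"y":0,"z":0,"yaw":0.16},{"grip":0.0,"x":0,"y":0,"z":0,"yaw":0.24},{"grip":0.0,"x":0,"y":0,"z":0,"yaw":0.32},{"grip":0.0,"x":0,"y":0,"z":0,"yaw":0.4}]'
python3 -m crank '[{"grip":0.0,"x":0,"y":0,"z":0,"yaw":0.08},{"grip":0.0,"x":0,"y":0,"z":0,"yaw":0.16},{"grip":0.0,"x":0,"y":0,"z":0,"yaw":0.24},{"grip":0.0,"x":0,"y":0,"z":0,"yaw":0.32},{"grip":0.0,"x":0,"y":0,"z":0,"yaw":0.4}]'
python3 -m crank '[{"grip":0.0,"x":0,"y":0,"z":0,"yaw":0.02},{"grip":0.0,"x":0,"y":0,"z":0,"yaw":0.02},{"grip":0.0,"x":0,"y":0,"z":0,"yaw":0.02},{"grip":0.0,"x":0,"y":0,"z":0,"yaw":0.02},{"grip":0.0,"x":0,"y":0,"z":0,"yaw":0.02}]'
```

```text
time_s: 3.85
ee_pos: [543.4, -175.8, 99.9]
ee_rot: [180.0, 0.0, 74.7]
force: [-0.2, 0.5, -0.2]
gripper_width: 12.6
gripper_force: 8.0
time_s: 4.27
ee_pos: [543.5, -175.8, 99.9]
ee_rot: [180.0, 0.0, 51.6]
force: [1.4, -0.3, -0.0]
gripper_width: 11.9
gripper_force: 8.0
time_s: 4.68
ee_pos: [543.6, -175.8, 99.9]
ee_rot: [180.0, -0.0, 28.7]
force: [0.6, -0.1, -0.3]
gripper_width: 11.7
gripper_force: 8.0
time_s: 5.1
ee_pos: [543.7, -176.0, 99.9]
ee_rot: [180.0, -0.0, 5.7]
force: [1.9, 0.3, -0.6]
gripper_width: 11.8
gripper_force: 8.0
time_s: 5.52
ee_pos: [543.6, -176.0, 99.9]
ee_rot: [180.0, -0.0, 4.9]
force: [0.7, -2.4, -1.5]
gripper_width: 12.2
gripper_force: 8.0
```

```bash
python3 -m crank '[{"grip":0.06,"x":0,"y":0,"z":0,"yaw":0},{"grip":0.06,"x":0,"y":0,"z":0,"yaw":0},{"grip":0.06,"x":0,"y":0,"z":0,"yaw":0},{"grip":0.06,"x":0,"y":0,"z":0,"yaw":0},{"grip":0.06,"x":0,"y":0,"z":0,"yaw":0}]'
python3 -m crank '[{"grip":0.06,"x":0,"y":0,"z":-0.02,"yaw":0},{"grip":0.06,"x":0,"y":0,"z":-0.045,"yaw":0},{"grip":0.06,"x":0,"y":0,"z":-0.07,"yaw":0},{"grip":0.06,"x":0,"y":0,"z":-0.09,"yaw":0},{"grip":0.06,"x":0,"y":0,"z":-0.09,"yaw":0}]'
python3 - <<'E'
from h import *
f=grab("top","top1")
plan((429.7,-52.2,190,5.5),(429.7,-52.2,106,5.5))
a=cv2.resize(f[190:230,405:455,::-1],(400,320),interpolation=cv2.INTER_NEAREST);cv2.imwrite('pics/catch1.png',a)
E
```

```text
time_s: 5.93
ee_pos: [543.3, -175.6, 100.0]
ee_rot: [-180.0, 0.0, 4.8]
force: [-0.3, -0.6, 0.5]
gripper_width: 42.4
gripper_force: 0.0
time_s: 6.35
ee_pos: [545.8, -176.5, 194.5]
ee_rot: [179.8, -0.5, 4.8]
force: [0.5, -0.7, 0.6]
gripper_width: 59.9
gripper_force: 0.0
at [ 544.6 -176.1  192.2] 4.7991889384081325 6.4
x -0.1041 y -0.1331 z 0.0022 yaw -0.012  rows>=4.1
x 0.0000 y 0.0000 z 0.0840 yaw -0.000  rows>=2.0
```

```bash
python3 -m crank '[{"grip":0.07,"x":-0.025,"y":-0.032,"z":0,"yaw":-0.012},{"grip":0.07,"x":-0.05,"y":-0.064,"z":0,"yaw":-0.012},{"grip":0.07,"x":-0.075,"y":-0.096,"z":0,"yaw":-0.012},{"grip":0.07,"x":-0.095,"y":-0.12,"z":0,"yaw":-0.012},{"grip":0.07,"x":-0.1035,"y":-0.133,"z":0,"yaw":-0.012}]'
python3 -m crank '[{"grip":0.07,"x":0,"y":0,"z":0.02,"yaw":0},{"grip":0.07,"x":0,"y":0,"z":0.04,"yaw":0},{"grip":0.07,"x":0,"y":0,"z":0.06,"yaw":0},{"grip":0.07,"x":0,"y":0,"z":0.075,"yaw":0},{"grip":0.07,"x":0,"y":0,"z":0.084,"yaw":0}]'
python3 - <<'E'
from h import *
f=grab("top","top2")
plan((429.7,-52.2,106,5.5))
a=cv2.resize(f[180:240,395:475,::-1],(400,300),interpolation=cv2.INTER_NEAREST)
b=cv2.resize(grab("side","side2")[190:280,255:385,::-1],(433,300),interpolation=cv2.INTER_CUBIC)[:,:400]
cv2.imwrite('pics/v2.png',np.hstack([a,b]))
E
```

```text
time_s: 6.82
ee_pos: [424.8, -49.7, 188.4]
ee_rot: [-179.9, 0.3, 5.5]
force: [-1.1, -0.4, 0.3]
gripper_width: 70.1
gripper_force: 0.0
time_s: 7.23
ee_pos: [428.1, -51.8, 103.6]
ee_rot: [-180.0, 0.2, 5.5]
force: [0.7, 0.0, -0.3]
gripper_width: 69.7
gripper_force: 0.0
at [427.5 -51.7 102.9] 5.487816566611013 7.2833
x 0.0022 y 0.0007 z -0.0031 yaw -0.000  rows>=0.1
```

View pics/v2.png

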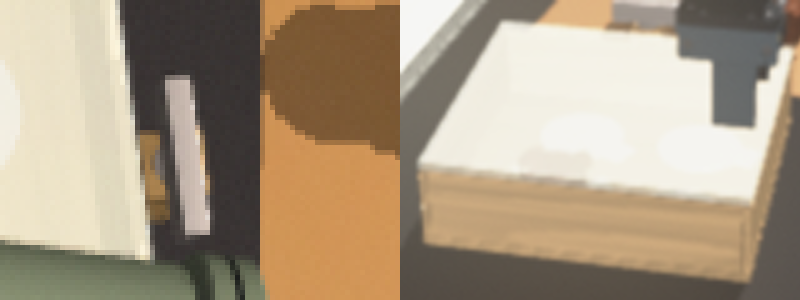

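The catch lies along the wall (bar from (429,196) to (435,225) in the full picture) and the fingers straddle the knob. I'll grip it and work out the arc.

```bash
python3 -m crank '[{"grip":0.03,"x":0.001,"y":0,"z":-0.002,"yaw":0},{"grip":0.02,"x":0.001,"y":0,"z":-0.002,"yaw":0},{"grip":0.0,"x":0.001,"y":0,"z":-0.002,"yaw":0},{"grip":0.0,"x":0.001,"y":0,"z":-0.002,"yaw":0},{"grip":0.0,"x":0.001,"y":0,"z":-0.002,"yaw":0}]' 25
python3 -m crank '[{"grip":0.0,"x":0,"y":0,"z":0,"yaw":0},{"grip":0.0,"x":0,"y":0,"z":0,"yaw":0},{"grip":0.0,"x":0,"y":0,"z":0,"yaw":0},{"grip":0.0,"x":0,"y":0,"z":0,"yaw":0},{"grip":0.0,"x":0,"y":0,"z":0,"yaw":0}]'
python3 - <<'E'
import numpy as np
f=lambda t:np.array([-232*np.cos(t)+43*np.sin(t),-(232*np.sin(t)+43*np.cos(t))])
T=np.linspace(0,1.6,26)
for k in range(5):
    b=f(T[5*k]);print(round(T[5*k+5],2),[tuple(np.round(f(T[5*k+j])-b,0).astype(int)) for j in range(1,6)])
E
```

```text
time_s: 7.75
ee_pos: [430.5, -51.8, 108.5]
ee_rot: [180.0, -0.1, 5.5]
force: [0.1, 0.5, -0.1]
gripper_width: 39.9
gripper_force: 0.0
time_s: 8.17
ee_pos: [430.2, -52.1, 108.0]
ee_rot: [180.0, -0.0, 5.5]
force: [-0.7, -3.4, 1.2]
gripper_width: 26.7
gripper_force: 25.0
0.32 [(np.int64(3), np.int64(-15)), (np.int64(7), np.int64(-29)), (np.int64(12), np.int64(-43)), (np.int64(18), np.int64(-57)), (np.int64(25), np.int64(-71))]
0.64 [(np.int64(8), np.int64(-13)), (np.int64(16), np.int64(-25)), (np.int64(26), np.int64(-37)), (np.int64(36), np.int64(-49)), (np.int64(46), np.int64(-59))]
0.96 [(np.int64(11), np.int64(-10)), (np.int64(23), np.int64(-19)), (np.int64(36), np.int64(-27)), (np.int64(49), np.int64(-35)), (np.int64(63), np.int64(-42))]
1.28 [(np.int64(14), np.int64(-6)), (np.int64(28), np.int64(-11)), (np.int64(43), np.int64(-15)), (np.int64(58), np.int64(-18)), (np.int64(73), np.int64(-20))]
1.6 [(np.int64(15), np.int64(-1)), (np.int64(30), np.int64(-1)), (np.int64(45), np.int64(-1)), (np.int64(60), np.int64(1)), (np.int64(75), np.int64(4))]
```

```bash
python3 -m crank '[{"grip":0.0,"x":0.003,"y":0,"z":-0.015,"yaw":0},{"grip":0.0,"x":0.007,"y":0,"z":-0.029,"yaw":0},{"grip":0.0,"x":0.012,"y":0,"z":-0.043,"yaw":0},{"grip":0.0,"x":0.018,"y":0,"z":-0.057,"yaw":0},{"grip":0.0,"x":0.025,"y":0,"z":-0.071,"yaw":0}]'
python3 -m crank '[{"grip":0.0,"x":0.008,"y":0,"z":-0.013,"yaw":0},{"grip":0.0,"x":0.016,"y":0,"z":-0.025,"yaw":0},{"grip":0.0,"x":0.026,"y":0,"z":-0.037,"yaw":0},{"grip":0.0,"x":0.036,"y":0,"z":-0.049,"yaw":0},{"grip":0.0,"x":0.046,"y":0,"z":-0.059,"yaw":0}]'
```

```text
time_s: 8.58
ee_pos: [455.2, -49.7, 178.8]
ee_rot: [179.9, 0.0, 5.5]
force: [4.0, -3.0, -6.1]
gripper_width: 26.9
gripper_force: 25.0
time_s: 9.0
ee_pos: [500.3, -45.4, 237.5]
ee_rot: [179.9, 0.2, 5.5]
force: [1.5, -2.8, -6.4]
gripper_width: 27.0
gripper_force: 25.0
```

```bash
python3 -m crank '[{"grip":0.0,"x":0.011,"y":0,"z":-0.01,"yaw":0},{"grip":0.0,"x":0.023,"y":0,"z":-0.019,"yaw":0},{"grip":0.0,"x":0.036,"y":0,"z":-0.027,"yaw":0},{"grip":0.0,"x":0.049,"y":0,"z":-0.035,"yaw":0},{"grip":0.0,"x":0.063,"y":0,"z":-0.042,"yaw":0}]'
python3 -m crank '[{"grip":0.0,"x":0.014,"y":0,"z":-0.006,"yaw":0},{"grip":0.0,"x":0.028,"y":0,"z":-0.011,"yaw":0},{"grip":0.0,"x":0.043,"y":0,"z":-0.015,"yaw":0},{"grip":0.0,"x":0.058,"y":0,"z":-0.018,"yaw":0},{"grip":0.0,"x":0.073,"y":0,"z":-0.02,"yaw":0}]'
python3 -m crank '[{"grip":0.0,"x":0.015,"y":0,"z":-0.001,"yaw":0},{"grip":0.0,"x":0.03,"y":0,"z":-0.001,"yaw":0},{"grip":0.0,"x":0.045,"y":0,"z":-0.001,"yaw":0},{"grip":0.0,"x":0.06,"y":0,"z":0.001,"yaw":0},{"grip":0.0,"x":0.073,"y":0,"z":0.003,"yaw":0}]'
python3 -m crank '[{"grip":0.0,"x":0,"y":0,"z":0,"yaw":0},{"grip":0.0,"x":0,"y":0,"z":0,"yaw":0},{"grip":0.0,"x":0,"y":0,"z":0,"yaw":0},{"grip":0.0,"x":0,"y":0,"z":0,"yaw":0},{"grip":0.0,"x":0,"y":0,"z":0,"yaw":0}]'
python3 -c "
from h import *
f=grab('side','side3')"
```

```text
time_s: 9.42
ee_pos: [562.2, -39.6, 279.4]
ee_rot: [179.9, 0.3, 5.5]
force: [-2.1, -3.8, -2.3]
gripper_width: 26.5
gripper_force: 25.0
time_s: 9.83
ee_pos: [635.6, -32.7, 299.9]
ee_rot: [179.9, 0.2, 5.5]
force: [-2.4, -2.9, 1.0]
gripper_width: 27.0
gripper_force: 25.0
time_s: 10.25
ee_pos: [708.8, -25.7, 296.6]
ee_rot: [179.9, 0.1, 5.5]
force: [-2.5, -3.8, 1.1]
gripper_width: 26.9
gripper_force: 25.0
time_s: 10.67
ee_pos: [708.4, -25.7, 296.6]
ee_rot: [179.9, 0.0, 5.5]
force: [3.1, -4.7, -1.0]
gripper_width: 26.9
gripper_force: 25.0
```

View pics/side3.png

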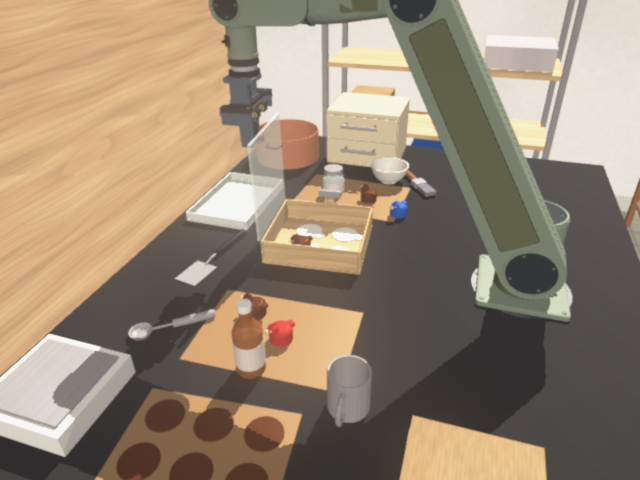

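The lid stands upright (around (268,180)). Now I release, rise and back off to the right-hand chick.

```bash
python3 -m crank '[{"grip":0.07,"x":0,"y":0,"z":0,"yaw":0},{"grip":0.07,"x":0,"y":0,"z":0,"yaw":0},{"grip":0.07,"x":0,"y":0,"z":0,"yaw":0},{"grip":0.07,"x":0,"y":0,"z":0,"yaw":0},{"grip":0.07,"x":0,"y":0,"z":0,"yaw":0}]'
python3 -m crank '[{"grip":0.07,"x":0,"y":0,"z":-0.02,"yaw":0},{"grip":0.07,"x":0,"y":0,"z":-0.04,"yaw":0},{"grip":0.07,"x":0,"y":0,"z":-0.06,"yaw":0},{"grip":0.07,"x":0,"y":0,"z":-0.085,"yaw":0},{"grip":0.07,"x":0,"y":0,"z":-0.11,"yaw":0}]'
python3 -m crank '[{"grip":0.09,"x":-0.035,"y":0,"z":0,"yaw":0},{"grip":0.09,"x":-0.07,"y":0,"z":0,"yaw":0},{"grip":0.09,"x":-0.11,"y":0,"z":0,"yaw":0},{"grip":0.09,"x":-0.15,"y":0,"z":0,"yaw":0},{"grip":0.09,"x":-0.19,"y":0,"z":0,"yaw":0}]'
python3 -c "
from h import *
plan((458.6,-340,200,5.5))"
```

```text
time_s: 11.13
ee_pos: [708.6, -24.3, 297.1]
ee_rot: [-180.0, 0.0, 5.5]
force: [-0.3, -0.8, -0.5]
gripper_width: 57.1
gripper_force: 0.0
time_s: 11.55
ee_pos: [708.4, -24.5, 407.8]
ee_rot: [-180.0, 0.1, 5.5]
force: [1.4, 0.4, 0.2]
gripper_width: 69.9
gripper_force: 0.0
time_s: 11.97
ee_pos: [517.6, -42.8, 406.7]
ee_rot: [-180.0, 0.0, 5.5]
force: [-0.2, 0.1, 1.6]
gripper_width: 90.0
gripper_force: 0.0
at [517.6 -42.8 406.7] 5.517356783745634 11.9667
x -0.0873 y 0.2901 z 0.2067 yaw 0.000  rows>=8.8
```

```bash
python3 -m crank '[{"grip":0.09,"x":-0.008,"y":0.029,"z":0.01,"yaw":0},{"grip":0.09,"x":-0.017,"y":0.058,"z":0.025,"yaw":0},{"grip":0.09,"x":-0.026,"y":0.087,"z":0.04,"yaw":0},{"grip":0.09,"x":-0.035,"y":0.116,"z":0.055,"yaw":0},{"grip":0.09,"x":-0.044,"y":0.145,"z":0.07,"yaw":0}]'
python3 -m crank '[{"grip":0.09,"x":-0.008,"y":0.029,"z":0.02,"yaw":0},{"grip":0.09,"x":-0.017,"y":0.058,"z":0.04,"yaw":0},{"grip":0.09,"x":-0.026,"y":0.087,"z":0.06,"yaw":0},{"grip":0.09,"x":-0.035,"y":0.116,"z":0.075,"yaw":0},{"grip":0.09,"x":-0.044,"y":0.145,"z":0.09,"yaw":0}]'
cat >> h.py <<'E'
def cards(f):
    "card centres and tab yaw, from the white mask in the box, at z=9"
    h=cv2.cvtColor(f,cv2.COLOR_RGB2HSV)
    m=((h[:,:,1]<45)&(h[:,:,2]>170)).astype(np.uint8)
    k=np.zeros_like(m);k[170:285,305:425]=m[170:285,305:425];return k
E
python3 - <<'E'
from h import *
f=grab("top","top4")
a=cv2.resize(f[145:295,290:530,::-1],(800,500),interpolation=cv2.INTER_CUBIC);cv2.imwrite('pics/v4.png',a)
plan((458.6,-340,200,5.5))
E
```

```text
time_s: 12.38
ee_pos: [489.1, -192.5, 336.8]
ee_rot: [-180.0, -0.1, 5.5]
force: [0.4, 0.8, -0.5]
gripper_width: 89.9
gripper_force: 0.0
time_s: 12.8
ee_pos: [459.2, -341.1, 246.2]
ee_rot: [-180.0, -0.0, 5.5]
force: [-0.6, 0.1, 0.1]
gripper_width: 90.4
gripper_force: 0.0
at [ 457.1 -345.6  242.8] 5.32269242134371 12.85
x 0.0020 y -0.0054 z 0.0428 yaw -0.003  rows>=1.0
```

View pics/v4.png

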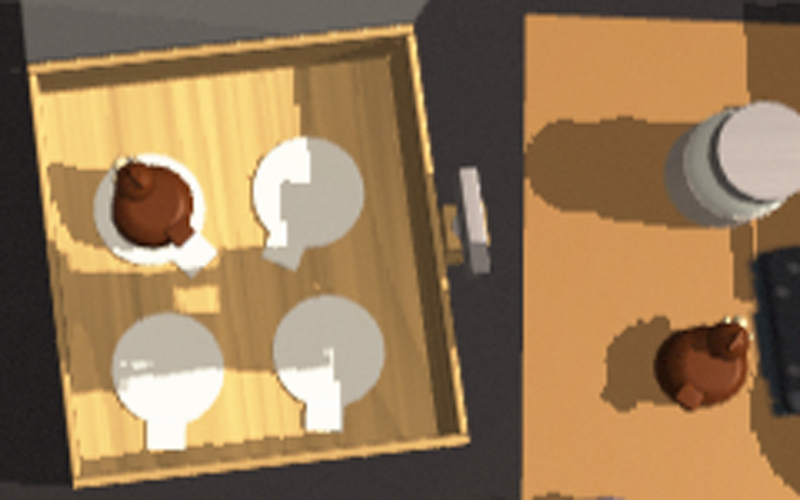

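Four cards are visible, at roughly full-picture pixels (336,207), (382,203), (340,257) and (389,250), with tabs pointing towards the robot. The in-box chick's beak points up and left, opposite its card's tab. Now I measure them.

```bash
cat >> h.py <<'E'
def cardfit(f,hole=()):
    h=cv2.cvtColor(f,cv2.COLOR_RGB2HSV);S=8
    m=((h[:,:,1]<60)&(h[:,:,2]>110)).astype(np.uint8);out=[]
    for u,v in[(336,208),(382,203),(340,257),(388,250)]:
        k=np.zeros_like(m);cv2.circle(k,(u,v),26,1,-1);k&=m
        k=cv2.morphologyEx(k,cv2.MORPH_CLOSE,np.ones((3,3)))
        c=cv2.convexHull(max(cv2.findContours(k,0,1)[0],key=cv2.contourArea))
        ys,xs=np.nonzero(cv2.drawContours(np.zeros_like(k),[c],-1,1,-1))
        W=np.array([pl("top",a,b,9)[:2] for a,b in zip(xs,ys)])
        # rasterise to 1 mm floor map
        o=W.min(0)-15;g=np.zeros((170,170),np.uint8)
        P=np.array([pl("top",*q[0],9)[:2] for q in c]);cv2.fillPoly(g,[np.round(P-o).astype(int)],1)
        D=cv2.distanceTransform(g,cv2.DIST_L2,5);r=D.max();q=np.argwhere(D>r-.4).mean(0)[::-1];cen=q+o
        a=np.argwhere(g)[:,::-1]+o-cen;t=a[np.hypot(*a.T)>41].mean(0)
        out.append((cen,np.degrees(np.arctan2(t[1],t[0])),r,np.hypot(*a.T).max()))
    return out
E
python3 - <<'E'
from h import *
f=cv2.imread('pics/top4.png')[:,:,::-1].copy()
c5=np.radians(5.48);Rm=np.array([[np.cos(c5),np.sin(c5)],[-np.sin(c5),np.cos(c5)]])
for c,t,r,R in cardfit(f): print(c,"tab %.1f r %.1f R %.1f"%(t,r,R),"local",Rm@(c-[530,-43]))
print([list(f[y,x]) for x,y in[(382,203),(395,205),(340,250),(360,230)]])
E
```

```text
Traceback (most recent call last):
  File "h.py", line 39, in cardfit
    W=np.array([pl("top",a,b,9)[:2] for a,b in zip(xs,ys)])
                ~~^^^^^^^^^^^^^
  File "h.py", line 7, in pl
    C,d=ray(n,u,v); return C+d*(z-C[2])/d[2]
        ~~~^^^^^^^
  File "h.py", line 4, in ray
    m=camera_model(n);R=m["R"];K=m["intrinsics"];C=-R.T@m["t"]
ValueError: time passes only in moves, steps and waits
```

```bash
python3 - <<'E'
s=open('h.py').read()
s=s.replace("def ray","import functools\ncamera_model=functools.lru_cache(camera_model)\ndef ray",1)
s=s.replace('''        ys,xs=np.nonzero(cv2.drawContours(np.zeros_like(k),[c],-1,1,-1))
        W=np.array([pl("top",a,b,9)[:2] for a,b in zip(xs,ys)])
''','').replace("o=W.min(0)-15;g","o=np.array(pl('top',u,v,9)[:2])-85;g")
open('h.py','w').write(s)
E
python3 - <<'E'
from h import *
f=cv2.imread('pics/top4.png')[:,:,::-1].copy()
c5=np.radians(5.48);Rm=np.array([[np.cos(c5),np.sin(c5)],[-np.sin(c5),np.cos(c5)]])
for c,t,r,R in cardfit(f): print(c,"tab %.1f r %.1f R %.1f"%(t,r,R),"local",Rm@(c-[530,-43]))
print([list(f[y,x]) for x,y in[(382,203),(395,205),(340,250),(360,230)]])
E
```

```text
[565.8  11.8] tab -136.6 r 35.0 R 49.8 local [40.8 51.2]
[576.4 -90.2] tab 156.6 r 35.0 R 50.7 local [ 41.7 -51.4]
[464.    2.9] tab 176.6 r 34.8 R 52.9 local [-61.3  52. ]
[ 473.3 -100.5] tab 174.7 r 34.4 R 51.1 local [-62.  -51.8]
[[np.uint8(187), np.uint8(179), np.uint8(163)], [np.uint8(187), np.uint8(179), np.uint8(163)], [np.uint8(190), np.uint8(182), np.uint8(167)], [np.uint8(173), np.uint8(131), np.uint8(79)]]
```

Card centres fit the 104 mm grid and the box. I'll zoom in on the three chicks to get their beak and tail points.

Run:
```python
from h import *
f=cv2.imread('pics/top4.png')
im=[cv2.resize(f[v-20:v+20,u-16:u+16],(256,320),interpolation=cv2.INTER_CUBIC) for u,v in[(208,200),(501,254),(336,206)]]
cv2.imwrite('pics/v5.png',np.hstack(im))
```

```text
(no output)
```

View pics/v5.png

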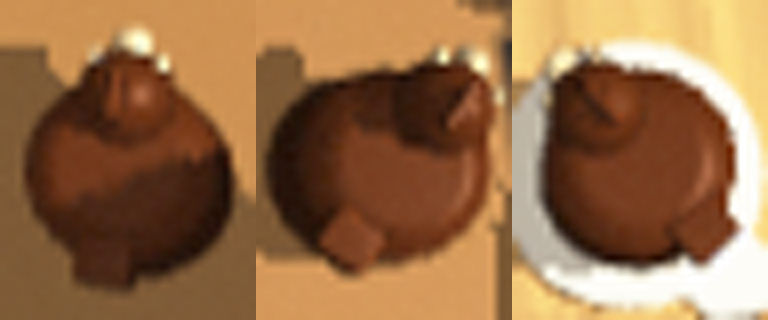

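The pale beak is centred between the two eye dots, and the square tail is on the opposite side. Picked points are beak (208.4,183.3) and tail (204.3,215.1) on the left chick, (513,240) and (494.7,266) on the right one, and (325.3,192.8) and (345.6,216) on the one in the box.

```bash
cat >> h.py <<'E'
def chick(b,t,base=0):
    B,T=pl("top",*b,36+base),pl("top",*t,31+base);d=(B-T)[:2];u=d/np.hypot(*d)
    print("len %.1f yaw %.1f c"%(np.hypot(*d),np.degrees(np.arctan2(d[1],d[0]))),T[:2]+u*32,B[:2]-u*35)
E
python3 - <<'E'
from h import *
chick((208.4,183.3),(204.3,215.1),1);chick((513,240),(494.7,266),1);chick((325.3,192.8),(345.6,216),9)
plan((458.6,-340,200,-34.7))
E
```

```text
len 67.3 yaw -7.7 c [582.3 282.8] [582.5 282.7]
len 66.8 yaw -36.5 c [ 460.4 -338.7] [ 460.2 -338.6]
len 64.2 yaw 40.6 c [567.8  12. ] [565.7  10.2]
at [ 457.1 -345.6  242.8] 5.32269242134371 12.85
x 0.0020 y -0.0054 z 0.0428 yaw 0.699  rows>=5.6
```

```bash
python3 -m crank '[{"grip":0.0912,"x":0,"y":0,"z":0.02,"yaw":0.1},{"grip":0.0912,"x":0,"y":0,"z":0.04,"yaw":0.2},{"grip":0.0912,"x":0,"y":0,"z":0.06,"yaw":0.3},{"grip":0.0912,"x":0,"y":0,"z":0.07,"yaw":0.36},{"grip":0.0912,"x":0,"y":0,"z":0.075,"yaw":0.36}]'
python3 -m crank '[{"grip":0.0912,"x":0,"y":0,"z":0,"yaw":0.1},{"grip":0.0912,"x":0,"y":0,"z":0.01,"yaw":0.2},{"grip":0.0912,"x":0,"y":0,"z":0.02,"yaw":0.3},{"grip":0.0912,"x":0,"y":0,"z":0.03,"yaw":0.371},{"grip":0.0912,"x":0,"y":0,"z":0.03,"yaw":0.371}]'
python3 -c "
from h import *
plan((460.3,-338.6,22,-36.5))"
```

```text
time_s: 13.27
ee_pos: [459.2, -339.2, 170.3]
ee_rot: [-179.9, 0.2, -15.2]
force: [-0.7, -1.3, 0.1]
gripper_width: 91.4
gripper_force: 0.0
time_s: 13.68
ee_pos: [459.4, -339.4, 140.9]
ee_rot: [-180.0, 0.1, -36.4]
force: [-0.2, 0.2, -0.4]
gripper_width: 91.2
gripper_force: 0.0
at [ 459.4 -339.4  140.9] -36.358750183686126 13.6833
x 0.0003 y -0.0012 z 0.1189 yaw 0.002  rows>=2.9
```

```bash
python3 -m crank '[{"grip":0.0912,"x":0,"y":-0.001,"z":0.03,"yaw":0},{"grip":0.0912,"x":0,"y":-0.001,"z":0.06,"yaw":0},{"grip":0.0912,"x":0,"y":-0.001,"z":0.09,"yaw":0},{"grip":0.0912,"x":0,"y":-0.001,"z":0.11,"yaw":0},{"grip":0.0912,"x":0,"y":-0.001,"z":0.119,"yaw":0}]'
python3 -m crank '[{"grip":0.07,"x":0,"y":0,"z":0,"yaw":0},{"grip":0.06,"x":0,"y":0,"z":0,"yaw":0},{"grip":0.055,"x":0,"y":0,"z":0,"yaw":0},{"grip":0.05,"x":0,"y":0,"z":0,"yaw":0},{"grip":0.045,"x":0,"y":0,"z":0,"yaw":0}]' 15
python3 -m crank '[{"grip":0.04,"x":0,"y":0,"z":0,"yaw":0},{"grip":0.04,"x":0,"y":0,"z":0,"yaw":0},{"grip":0.04,"x":0,"y":0,"z":0,"yaw":0},{"grip":0.04,"x":0,"y":0,"z":0,"yaw":0},{"grip":0.04,"x":0,"y":0,"z":0,"yaw":0}]'
python3 -m crank '[{"grip":0.04,"x":0,"y":0,"z":-0.03,"yaw":0},{"grip":0.04,"x":0,"y":0,"z":-0.06,"yaw":0},{"grip":0.04,"x":0,"y":0,"z":-0.09,"yaw":0},{"grip":0.04,"x":0,"y":0,"z":-0.12,"yaw":0},{"grip":0.04,"x":0,"y":0,"z":-0.13,"yaw":0}]'
python3 -c "
from h import *
plan((473.3,-100.2,150,-36.5),(473.3,-100.2,150,-126),(473.3,-100.2,150,174.7),(473.3,-100.2,32,174.7))"
```

```text
time_s: 14.1
ee_pos: [459.6, -338.5, 21.1]
ee_rot: [-180.0, 0.2, -36.2]
force: [0.2, 0.1, 0.4]
gripper_width: 91.4
gripper_force: 0.0
time_s: 14.52
ee_pos: [461.2, -340.0, 24.4]
ee_rot: [180.0, -0.2, -36.4]
force: [0.0, 0.7, -0.6]
gripper_width: 60.5
gripper_force: 0.0
time_s: 14.93
ee_pos: [460.9, -339.7, 23.8]
ee_rot: [-180.0, -0.1, -36.4]
force: [-0.6, 0.8, 6.1]
gripper_width: 51.5
gripper_force: 15.0
time_s: 15.35
ee_pos: [462.1, -340.8, 157.2]
ee_rot: [180.0, -0.4, -36.4]
force: [0.2, -0.7, -1.4]
gripper_width: 51.4
gripper_force: 15.0
at [ 462.1 -340.8  157.2] -36.38855856231623 15.35
x -0.1337 y -0.2003 z 0.0072 yaw 0.002  rows>=5.8
x 0.0000 y -0.0000 z -0.0000 yaw 1.562  rows>=12.5
x -0.0000 y 0.0000 z -0.0000 yaw 1.035  rows>=8.3
x 0.0000 y 0.0000 z 0.1180 yaw -0.000  rows>=2.8
```

```bash
python3 -m crank '[{"grip":0.04,"x":-0.014,"y":-0.02,"z":0,"yaw":0},{"grip":0.04,"x":-0.028,"y":-0.04,"z":0,"yaw":0},{"grip":0.04,"x":-0.042,"y":-0.06,"z":0,"yaw":0},{"grip":0.04,"x":-0.056,"y":-0.08,"z":0,"yaw":0},{"grip":0.04,"x":-0.067,"y":-0.1,"z":0,"yaw":0}]'
python3 -m crank '[{"grip":0.04,"x":-0.014,"y":-0.02,"z":0,"yaw":0},{"grip":0.04,"x":-0.028,"y":-0.04,"z":0,"yaw":0},{"grip":0.04,"x":-0.042,"y":-0.06,"z":0,"yaw":0},{"grip":0.04,"x":-0.056,"y":-0.08,"z":0,"yaw":0},{"grip":0.04,"x":-0.067,"y":-0.1,"z":0,"yaw":0}]'
python3 -m crank '[{"grip":0.04,"x":0,"y":0,"z":0,"yaw":-0.12},{"grip":0.04,"x":0,"y":0,"z":0,"yaw":-0.24},{"grip":0.04,"x":0,"y":0,"z":0,"yaw":-0.36},{"grip":0.04,"x":0,"y":0,"z":0,"yaw":-0.48},{"grip":0.04,"x":0,"y":0,"z":0,"yaw":-0.6}]'
python3 -m crank '[{"grip":0.04,"x":0,"y":0,"z":0,"yaw":-0.12},{"grip":0.04,"x":0,"y":0,"z":0,"yaw":-0.24},{"grip":0.04,"x":0,"y":0,"z":0,"yaw":-0.36},{"grip":0.04,"x":0,"y":0,"z":0,"yaw":-0.48},{"grip":0.04,"x":0,"y":0,"z":0,"yaw":-0.6}]'
python3 -m crank '[{"grip":0.04,"x":0,"y":0,"z":0,"yaw":-0.12},{"grip":0.04,"x":0,"y":0,"z":0,"yaw":-0.24},{"grip":0.04,"x":0,"y":0,"z":0,"yaw":-0.36},{"grip":0.04,"x":0,"y":0,"z":0,"yaw":-0.48},{"grip":0.04,"x":0,"y":0,"z":0,"yaw":-0.6}]'
python3 -m crank '[{"grip":0.04,"x":0,"y":0,"z":0,"yaw":-0.12},{"grip":0.04,"x":0,"y":0,"z":0,"yaw":-0.24},{"grip":0.04,"x":0,"y":0,"z":0,"yaw":-0.36},{"grip":0.04,"x":0,"y":0,"z":0,"yaw":-0.48},{"grip":0.04,"x":0,"y":0,"z":0,"yaw":-0.6}]'
python3 -m crank '[{"grip":0.04,"x":0,"y":0,"z":0,"yaw":-0.12},{"grip":0.04,"x":0,"y":0,"z":0,"yaw":-0.24},{"grip":0.04,"x":0,"y":0,"z":0,"yaw":-0.36},{"grip":0.04,"x":0,"y":0,"z":0,"yaw":-0.48},{"grip":0.04,"x":0,"y":0,"z":0,"yaw":-0.6}]'
python3 -m crank '[{"grip":0.04,"x":0,"y":0,"z":0,"yaw":-0.12},{"grip":0.04,"x":0,"y":0,"z":0,"yaw":-0.24},{"grip":0.04,"x":0,"y":0,"z":0,"yaw":-0.36},{"grip":0.04,"x":0,"y":0,"z":0,"yaw":-0.48},{"grip":0.04,"x":0,"y":0,"z":0,"yaw":-0.6}]'
python3 -c "
from h import *
plan((473.3,-100.2,150,174.7),(473.3,-100.2,33,174.7))"
```

```text
time_s: 15.77
ee_pos: [464.6, -217.6, 151.7]
ee_rot: [180.0, 0.2, -36.4]
force: [-0.0, 0.2, -2.3]
gripper_width: 51.6
gripper_force: 15.0
time_s: 16.18
ee_pos: [469.9, -97.4, 151.7]
ee_rot: [179.9, 0.1, -36.4]
force: [0.6, 0.1, -0.8]
gripper_width: 51.3
gripper_force: 15.0
time_s: 16.6
ee_pos: [470.5, -98.7, 151.8]
ee_rot: [-180.0, 0.1, -1.7]
force: [0.4, -0.3, -1.3]
gripper_width: 51.6
gripper_force: 15.0
time_s: 17.02
ee_pos: [470.5, -98.8, 151.7]
ee_rot: [-179.9, 0.1, 32.7]
force: [-0.4, -1.1, -0.9]
gripper_width: 51.6
gripper_force: 15.0
time_s: 17.43
ee_pos: [470.5, -98.8, 151.7]
ee_rot: [-179.9, 0.0, 67.1]
force: [-0.3, -0.4, -0.5]
gripper_width: 51.8
gripper_force: 15.0
time_s: 17.85
ee_pos: [470.5, -98.8, 151.7]
ee_rot: [-179.9, -0.0, 101.5]
force: [0.5, -0.5, -1.1]
gripper_width: 50.9
gripper_force: 15.0
time_s: 18.27
ee_pos: [470.5, -98.8, 151.7]
ee_rot: [-179.9, -0.1, 135.8]
force: [0.6, 0.8, -0.9]
gripper_width: 51.7
gripper_force: 15.0
time_s: 18.68
ee_pos: [470.5, -98.8, 151.7]
ee_rot: [-180.0, -0.1, 170.2]
force: [0.1, 0.5, -1.1]
gripper_width: 51.4
gripper_force: 15.0
at [470.5 -98.8 151.7] 170.21484948528305 18.6833
x -0.0030 y -0.0009 z 0.0017 yaw -0.078  rows>=0.6
x 0.0000 y 0.0000 z 0.1170 yaw -0.000  rows>=2.8
```

```bash
python3 -m crank '[{"grip":0.04,"x":-0.003,"y":-0.001,"z":0.025,"yaw":-0.078},{"grip":0.04,"x":-0.003,"y":-0.001,"z":0.05,"yaw":-0.078},{"grip":0.04,"x":-0.003,"y":-0.001,"z":0.075,"yaw":-0.078},{"grip":0.04,"x":-0.003,"y":-0.001,"z":0.09,"yaw":-0.078},{"grip":0.04,"x":-0.003,"y":-0.001,"z":0.1,"yaw":-0.078}]'
python3 -m crank '[{"grip":0.04,"x":0,"y":0,"z":0.003,"yaw":0},{"grip":0.04,"x":0,"y":0,"z":0.007,"yaw":0},{"grip":0.04,"x":0,"y":0,"z":0.011,"yaw":0},{"grip":0.04,"x":0,"y":0,"z":0.015,"yaw":0},{"grip":0.04,"x":0,"y":0,"z":0.017,"yaw":0}]'
python3 -m crank '[{"grip":0.04,"x":0,"y":0,"z":0,"yaw":0},{"grip":0.04,"x":0,"y":0,"z":0,"yaw":0},{"grip":0.04,"x":0,"y":0,"z":0.001,"yaw":0},{"grip":0.04,"x":0,"y":0,"z":0.001,"yaw":0},{"grip":0.04,"x":0,"y":0,"z":0.001,"yaw":0}]'
```

```text
time_s: 19.1
ee_pos: [471.9, -100.0, 50.0]
ee_rot: [180.0, -0.3, 174.3]
force: [-0.4, 0.7, -0.1]
gripper_width: 51.5
gripper_force: 15.0
time_s: 19.52
ee_pos: [474.1, -100.5, 35.9]
ee_rot: [-180.0, 0.0, 174.3]
force: [0.7, -1.0, -0.7]
gripper_width: 51.8
gripper_force: 15.0
time_s: 19.93
ee_pos: [474.2, -100.5, 35.1]
ee_rot: [-180.0, 0.0, 174.3]
force: [-0.5, 0.1, -0.6]
gripper_width: 51.5
gripper_force: 15.0
```

```bash
python3 -m crank '[{"grip":0.04,"x":0.001,"y":0,"z":0.001,"yaw":0},{"grip":0.04,"x":0.001,"y":0,"z":0.0015,"yaw":0},{"grip":0.04,"x":0.001,"y":0,"z":0.002,"yaw":0},{"grip":0.04,"x":0.001,"y":0,"z":0.002,"yaw":0},{"grip":0.04,"x":0.001,"y":0,"z":0.002,"yaw":0}]'
python3 -m crank '[{"grip":0.055,"x":0,"y":0,"z":0,"yaw":0},{"grip":0.06,"x":0,"y":0,"z":0,"yaw":0},{"grip":0.07,"x":0,"y":0,"z":0,"yaw":0},{"grip":0.08,"x":0,"y":0,"z":0,"yaw":0},{"grip":0.085,"x":0,"y":0,"z":0,"yaw":0}]'
python3 -m crank '[{"grip":0.085,"x":0,"y":0,"z":-0.01,"yaw":0},{"grip":0.085,"x":0,"y":0,"z":-0.025,"yaw":0},{"grip":0.085,"x":0,"y":0,"z":-0.05,"yaw":0},{"grip":0.085,"x":0,"y":0,"z":-0.08,"yaw":0},{"grip":0.085,"x":0,"y":0,"z":-0.11,"yaw":0}]'
python3 -c "
from h import *
plan((566.8,11,150,174.7))"
```

```text
time_s: 20.35
ee_pos: [473.0, -100.3, 32.9]
ee_rot: [-180.0, -0.0, 174.3]
force: [0.3, -0.7, -1.5]
gripper_width: 51.3
gripper_force: 15.0
time_s: 20.77
ee_pos: [473.1, -100.4, 33.0]
ee_rot: [-180.0, 0.0, 174.3]
force: [0.1, -0.3, -0.6]
gripper_width: 77.4
gripper_force: 0.0
time_s: 21.18
ee_pos: [472.5, -100.2, 143.8]
ee_rot: [180.0, -0.1, 174.3]
force: [0.1, 0.2, -0.2]
gripper_width: 84.8
gripper_force: 0.0
at [ 472.5 -100.2  143.8] 174.3385301976762 21.1833
x -0.0829 y 0.1200 z -0.0062 yaw -0.006  rows>=3.5
```

```bash
python3 -c "
from h import *
f=grab('top','top6').astype(int);g=cv2.imread('pics/top4.png')[:,:,::-1].astype(int)
print(abs(f-g)[178:222,185:230].max(), abs(f-g)[178:222,185:230].mean(),abs(f-g)[190:222,320:352].mean())
print(pl('top',107,222,170))
plan((582.4,282.8,150,174.3),(582.4,282.8,150,172.3),(582.4,282.8,23,172.3))"
```

```text
103 11.23013468013468 1.1025390625
[519.  436.3 170. ]
at [ 476.3 -101.1  149.7] 174.34277529029552 21.2333
x -0.0677 y 0.3925 z -0.0003 yaw 0.001  rows>=9.6
x 0.0000 y 0.0000 z -0.0000 yaw 0.035  rows>=0.3
x 0.0000 y 0.0000 z 0.1270 yaw -0.000  rows>=3.0
```

Run:
```python
from h import *
f=cv2.imread('pics/top6.png')
cv2.imwrite('pics/v6.png',np.hstack([cv2.resize(f[165:235,170:250],(400,350),interpolation=cv2.INTER_CUBIC)]))
```

```text
(no output)
```

View pics/v6.png

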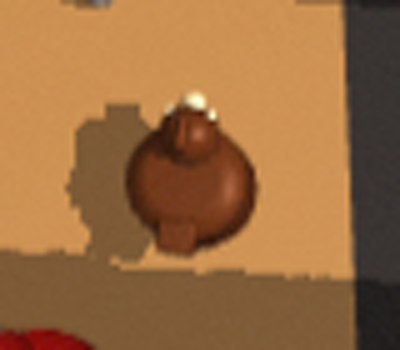

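The chick hasn't moved (beak at (208.3,183.5)); only the shadow changed. I'll go and pick it up.

```bash
python3 -m crank '[{"grip":0.0912,"x":-0.007,"y":0.039,"z":0,"yaw":0},{"grip":0.0912,"x":-0.014,"y":0.078,"z":0,"yaw":0},{"grip":0.0912,"x":-0.021,"y":0.117,"z":0,"yaw":0},{"grip":0.0912,"x":-0.028,"y":0.156,"z":0,"yaw":0},{"grip":0.0912,"x":-0.034,"y":0.195,"z":0,"yaw":0}]'
python3 -m crank '[{"grip":0.0912,"x":-0.007,"y":0.039,"z":0,"yaw":0.02},{"grip":0.0912,"x":-0.014,"y":0.078,"z":0,"yaw":0.035},{"grip":0.0912,"x":-0.021,"y":0.117,"z":0,"yaw":0.035},{"grip":0.0912,"x":-0.028,"y":0.156,"z":0,"yaw":0.035},{"grip":0.0912,"x":-0.034,"y":0.195,"z":0,"yaw":0.035}]'
python3 -m crank '[{"grip":0.0912,"x":0,"y":0,"z":0,"yaw":0},{"grip":0.0912,"x":0,"y":0,"z":0.01,"yaw":0},{"grip":0.0912,"x":0,"y":0,"z":0.03,"yaw":0},{"grip":0.0912,"x":0,"y":0,"z":0.05,"yaw":0},{"grip":0.0912,"x":0,"y":0,"z":0.05,"yaw":0}]'
python3 -c "
from h import *
plan((582.4,282.8,23,172.3))"
```

```text
time_s: 21.65
ee_pos: [526.4, 92.1, 142.9]
ee_rot: [-180.0, 0.0, 174.3]
force: [0.9, -0.2, 0.3]
gripper_width: 91.5
gripper_force: 0.0
time_s: 22.07
ee_pos: [579.4, 283.1, 142.6]
ee_rot: [-180.0, 0.0, 172.4]
force: [0.8, 0.2, -0.4]
gripper_width: 91.3
gripper_force: 0.0
time_s: 22.48
ee_pos: [575.9, 278.2, 88.1]
ee_rot: [-179.7, -0.5, 172.3]
force: [-0.9, -0.3, -0.4]
gripper_width: 91.1
gripper_force: 0.0
at [575.9 278.2  88.1] 172.27433160758184 22.4833
x -0.0058 y 0.0054 z 0.0651 yaw -0.000  rows>=1.6
```

```bash
python3 -m crank '[{"grip":0.0912,"x":0,"y":0,"z":0,"yaw":0},{"grip":0.0912,"x":0,"y":0,"z":0,"yaw":0},{"grip":0.0912,"x":0,"y":0,"z":0,"yaw":0},{"grip":0.0912,"x":0,"y":0,"z":0,"yaw":0},{"grip":0.0912,"x":0,"y":0,"z":0,"yaw":0}]'
python3 -c "
from h import *
plan((582.4,282.8,23,172.3))"
```

```text
time_s: 22.9
ee_pos: [579.7, 281.0, 94.0]
ee_rot: [179.9, 0.1, 172.3]
force: [0.2, -1.1, 0.5]
gripper_width: 91.3
gripper_force: 0.0
at [579.7 281.   94. ] 172.3215319350234 22.9
x -0.0024 y 0.0021 z 0.0710 yaw 0.000  rows>=1.7
```

```bash
python3 -m crank '[{"grip":0.0912,"x":-0.0024,"y":0.002,"z":0.02,"yaw":0},{"grip":0.0912,"x":-0.0024,"y":0.002,"z":0.04,"yaw":0},{"grip":0.0912,"x":-0.0024,"y":0.002,"z":0.055,"yaw":0},{"grip":0.0912,"x":-0.0024,"y":0.002,"z":0.065,"yaw":0},{"grip":0.0912,"x":-0.0024,"y":0.002,"z":0.071,"yaw":0}]'
python3 -m crank '[{"grip":0.07,"x":0,"y":0,"z":0,"yaw":0},{"grip":0.06,"x":0,"y":0,"z":0,"yaw":0},{"grip":0.055,"x":0,"y":0,"z":0,"yaw":0},{"grip":0.05,"x":0,"y":0,"z":0,"yaw":0},{"grip":0.045,"x":0,"y":0,"z":0,"yaw":0}]' 15
python3 -m crank '[{"grip":0.04,"x":0,"y":0,"z":0,"yaw":0},{"grip":0.04,"x":0,"y":0,"z":0,"yaw":0},{"grip":0.04,"x":0,"y":0,"z":0,"yaw":0},{"grip":0.04,"x":0,"y":0,"z":0,"yaw":0},{"grip":0.04,"x":0,"y":0,"z":0,"yaw":0}]'
python3 -m crank '[{"grip":0.04,"x":0,"y":0,"z":-0.03,"yaw":0},{"grip":0.04,"x":0,"y":0,"z":-0.06,"yaw":0},{"grip":0.04,"x":0,"y":0,"z":-0.09,"yaw":0},{"grip":0.04,"x":0,"y":0,"z":-0.12,"yaw":0},{"grip":0.04,"x":0,"y":0,"z":-0.13,"yaw":0}]'
python3 -m crank '[{"grip":0.04,"x":0,"y":0,"z":0,"yaw":0},{"grip":0.04,"x":0,"y":0,"z":0,"yaw":0},{"grip":0.04,"x":0,"y":0,"z":0,"yaw":0},{"grip":0.04,"x":0,"y":0,"z":0,"yaw":0},{"grip":0.04,"x":0,"y":0,"z":0,"yaw":0}]'
python3 -c "
from h import *
c5=np.radians(5.48);L=np.array([[-62,52],[-62,-52],[42,52]]);print(L@np.array([[np.cos(c5),np.sin(c5)],[-np.sin(c5),np.cos(c5)]])+[530,-43])
plan((463.5,3,152,172.3),(463.5,3,152,-3.4))"
```

```text
time_s: 23.32
ee_pos: [581.4, 282.5, 20.9]
ee_rot: [-180.0, -0.1, 172.3]
force: [0.1, 0.5, -0.2]
gripper_width: 91.1
gripper_force: 0.0
time_s: 23.73
ee_pos: [582.3, 282.9, 22.8]
ee_rot: [180.0, 0.1, 172.3]
force: [-0.1, 0.2, -0.6]
gripper_width: 60.9
gripper_force: 0.0
time_s: 24.15
ee_pos: [582.1, 282.8, 22.5]
ee_rot: [180.0, 0.0, 172.3]
force: [-0.6, -1.1, 4.2]
gripper_width: 51.4
gripper_force: 15.0
time_s: 24.57
ee_pos: [583.7, 283.6, 156.4]
ee_rot: [179.8, 0.4, 172.3]
force: [1.2, 0.6, -0.1]
gripper_width: 51.7
gripper_force: 15.0
time_s: 24.98
ee_pos: [581.0, 282.3, 149.9]
ee_rot: [-179.9, -0.2, 172.3]
force: [-0.2, 0.2, -0.7]
gripper_width: 51.7
gripper_force: 15.0
[[ 463.3    2.8]
 [ 473.2 -100.7]
 [ 566.8   12.8]]
at [581.  282.3 149.9] 172.3305734918872 24.9833
x 0.0792 y -0.2925 z -0.0021 yaw 0.001  rows>=7.3
x 0.0000 y 0.0000 z -0.0000 yaw 3.067  rows>=24.5
```

```bash
python3 -m crank '[{"grip":0.04,"x":0.008,"y":-0.03,"z":0,"yaw":0},{"grip":0.04,"x":0.016,"y":-0.06,"z":0,"yaw":0},{"grip":0.04,"x":0.024,"y":-0.09,"z":0,"yaw":0},{"grip":0.04,"x":0.032,"y":-0.12,"z":0,"yaw":0},{"grip":0.04,"x":0.0395,"y":-0.146,"z":0,"yaw":0}]'
python3 -m crank '[{"grip":0.04,"x":0.008,"y":-0.03,"z":0,"yaw":0},{"grip":0.04,"x":0.016,"y":-0.06,"z":0,"yaw":0},{"grip":0.04,"x":0.024,"y":-0.09,"z":0,"yaw":0},{"grip":0.04,"x":0.032,"y":-0.12,"z":0,"yaw":0},{"grip":0.04,"x":0.0395,"y":-0.146,"z":0,"yaw":0}]'
python3 -m crank '[{"grip":0.04,"x":0,"y":0,"z":0,"yaw":0.12},{"grip":0.04,"x":0,"y":0,"z":0,"yaw":0.24},{"grip":0.04,"x":0,"y":0,"z":0,"yaw":0.36},{"grip":0.04,"x":0,"y":0,"z":0,"yaw":0.48},{"grip":0.04,"x":0,"y":0,"z":0,"yaw":0.6}]'
python3 -m crank '[{"grip":0.04,"x":0,"y":0,"z":0,"yaw":0.12},{"grip":0.04,"x":0,"y":0,"z":0,"yaw":0.24},{"grip":0.04,"x":0,"y":0,"z":0,"yaw":0.36},{"grip":0.04,"x":0,"y":0,"z":0,"yaw":0.48},{"grip":0.04,"x":0,"y":0,"z":0,"yaw":0.6}]'
python3 -m crank '[{"grip":0.04,"x":0,"y":0,"z":0,"yaw":0.12},{"grip":0.04,"x":0,"y":0,"z":0,"yaw":0.24},{"grip":0.04,"x":0,"y":0,"z":0,"yaw":0.36},{"grip":0.04,"x":0,"y":0,"z":0,"yaw":0.48},{"grip":0.04,"x":0,"y":0,"z":0,"yaw":0.6}]'
python3 -m crank '[{"grip":0.04,"x":0,"y":0,"z":0,"yaw":0.12},{"grip":0.04,"x":0,"y":0,"z":0,"yaw":0.24},{"grip":0.04,"x":0,"y":0,"z":0,"yaw":0.36},{"grip":0.04,"x":0,"y":0,"z":0,"yaw":0.48},{"grip":0.04,"x":0,"y":0,"z":0,"yaw":0.6}]'
python3 -m crank '[{"grip":0.04,"x":0,"y":0,"z":0,"yaw":0.12},{"grip":0.04,"x":0,"y":0,"z":0,"yaw":0.24},{"grip":0.04,"x":0,"y":0,"z":0,"yaw":0.36},{"grip":0.04,"x":0,"y":0,"z":0,"yaw":0.48},{"grip":0.04,"x":0,"y":0,"z":0,"yaw":0.6}]'
python3 -c "
from h import *
plan((463.6,3,50,-3.4))"
```

```text
time_s: 25.4
ee_pos: [521.8, 141.6, 150.9]
ee_rot: [-179.9, -0.1, 172.3]
force: [-0.1, 0.4, -0.5]
gripper_width: 51.8
gripper_force: 15.0
time_s: 25.82
ee_pos: [463.2, 2.4, 151.2]
ee_rot: [-180.0, -0.1, 172.3]
force: [0.5, 0.2, -0.6]
gripper_width: 51.4
gripper_force: 15.0
time_s: 26.23
ee_pos: [464.1, 3.7, 151.2]
ee_rot: [-179.9, -0.1, 137.6]
force: [-0.3, 0.9, -0.6]
gripper_width: 51.4
gripper_force: 15.0
time_s: 26.65
ee_pos: [464.2, 3.9, 151.2]
ee_rot: [-179.9, -0.0, 103.2]
force: [0.1, 0.2, 0.1]
gripper_width: 51.6
gripper_force: 15.0
time_s: 27.07
ee_pos: [464.2, 3.9, 151.2]
ee_rot: [-179.9, 0.0, 68.9]
force: [0.4, -0.5, -0.3]
gripper_width: 51.8
gripper_force: 15.0
time_s: 27.48
ee_pos: [464.2, 3.9, 151.2]
ee_rot: [-180.0, 0.1, 34.5]
force: [0.1, 0.2, -0.8]
gripper_width: 51.4
gripper_force: 15.0
time_s: 27.9
ee_pos: [464.2, 3.9, 151.2]
ee_rot: [180.0, 0.1, 0.1]
force: [-0.3, -0.8, -1.1]
gripper_width: 51.4
gripper_force: 15.0
at [464.2   3.9 151.2] 0.10823295676626588 27.9
x -0.0006 y 0.0009 z 0.1012 yaw 0.061  rows>=2.4
```

```bash
python3 -m crank '[{"grip":0.04,"x":-0.0007,"y":0.001,"z":0.025,"yaw":0.061},{"grip":0.04,"x":-0.0007,"y":0.001,"z":0.05,"yaw":0.061},{"grip":0.04,"x":-0.0007,"y":0.001,"z":0.075,"yaw":0.061},{"grip":0.04,"x":-0.0007,"y":0.001,"z":0.09,"yaw":0.061},{"grip":0.04,"x":-0.0007,"y":0.001,"z":0.1,"yaw":0.061}]'
python3 -m crank '[{"grip":0.04,"x":0,"y":0,"z":0.003,"yaw":0},{"grip":0.04,"x":0,"y":0,"z":0.007,"yaw":0},{"grip":0.04,"x":0,"y":0,"z":0.011,"yaw":0},{"grip":0.04,"x":0,"y":0,"z":0.015,"yaw":0},{"grip":0.04,"x":0,"y":0,"z":0.017,"yaw":0}]'
python3 -m crank '[{"grip":0.04,"x":0,"y":0,"z":0.001,"yaw":0},{"grip":0.04,"x":0,"y":0,"z":0.0015,"yaw":0},{"grip":0.04,"x":0,"y":0,"z":0.002,"yaw":0},{"grip":0.04,"x":0,"y":0,"z":0.002,"yaw":0},{"grip":0.04,"x":0,"y":0,"z":0.002,"yaw":0}]'
```

```text
time_s: 28.32
ee_pos: [462.2, 2.8, 49.5]
ee_rot: [180.0, 0.3, -3.1]
force: [0.7, 0.0, -0.9]
gripper_width: 51.4
gripper_force: 15.0
time_s: 28.73
ee_pos: [464.0, 2.9, 34.9]
ee_rot: [180.0, -0.0, -3.0]
force: [0.2, 0.7, -0.1]
gripper_width: 51.7
gripper_force: 15.0
time_s: 29.15
ee_pos: [464.0, 2.8, 33.1]
ee_rot: [180.0, -0.0, -3.0]
force: [-0.1, 0.5, -0.3]
gripper_width: 51.4
gripper_force: 15.0
```

```bash
python3 -m crank '[{"grip":0.04,"x":0,"y":0,"z":0.001,"yaw":0},{"grip":0.04,"x":0,"y":0,"z":0.001,"yaw":0},{"grip":0.04,"x":0,"y":0,"z":0.0015,"yaw":0},{"grip":0.04,"x":0,"y":0,"z":0.0015,"yaw":0},{"grip":0.04,"x":0,"y":0,"z":0.0015,"yaw":0}]'
python3 -m crank '[{"grip":0.055,"x":0,"y":0,"z":0,"yaw":0},{"grip":0.06,"x":0,"y":0,"z":0,"yaw":0},{"grip":0.07,"x":0,"y":0,"z":0,"yaw":0},{"grip":0.08,"x":0,"y":0,"z":0,"yaw":0},{"grip":0.085,"x":0,"y":0,"z":0,"yaw":0}]'
python3 -m crank '[{"grip":0.085,"x":0,"y":0,"z":-0.01,"yaw":0},{"grip":0.085,"x":0,"y":0,"z":-0.025,"yaw":0},{"grip":0.085,"x":0,"y":0,"z":-0.05,"yaw":0},{"grip":0.085,"x":0,"y":0,"z":-0.08,"yaw":0},{"grip":0.085,"x":0,"y":0,"z":-0.11,"yaw":0}]'
python3 -m crank '[{"grip":0.0912,"x":-0.01,"y":-0.03,"z":0,"yaw":0},{"grip":0.0912,"x":-0.02,"y":-0.06,"z":0,"yaw":0},{"grip":0.0912,"x":-0.03,"y":-0.09,"z":0,"yaw":0},{"grip":0.0912,"x":-0.04,"y":-0.12,"z":0,"yaw":0},{"grip":0.0912,"x":-0.05,"y":-0.15,"z":0,"yaw":0}]'
python3 - <<'E'
from h import *
f=grab("top","top7")[:,:,::-1]
im=[cv2.resize(f[v-20:v+20,u-16:u+16],(256,320),interpolation=cv2.INTER_CUBIC) for u,v in[(389,250),(340,258),(336,206)]]
cv2.imwrite('pics/v7.png',np.hstack(im))
E
```

```text
time_s: 29.57
ee_pos: [463.9, 2.9, 31.5]
ee_rot: [180.0, -0.0, -3.0]
force: [0.3, -0.4, -0.4]
gripper_width: 51.6
gripper_force: 15.0
time_s: 29.98
ee_pos: [463.9, 2.8, 31.4]
ee_rot: [180.0, -0.0, -3.0]
force: [0.5, 0.4, -0.2]
gripper_width: 76.8
gripper_force: 0.0
time_s: 30.4
ee_pos: [463.3, 2.9, 142.3]
ee_rot: [180.0, 0.1, -3.0]
force: [0.9, 0.2, -1.2]
gripper_width: 85.1
gripper_force: 0.0
time_s: 30.82
ee_pos: [421.3, 156.5, 141.6]
ee_rot: [-180.0, -0.0, -3.1]
force: [0.1, 0.1, 0.2]
gripper_width: 91.1
gripper_force: 0.0
```

View pics/v7.png

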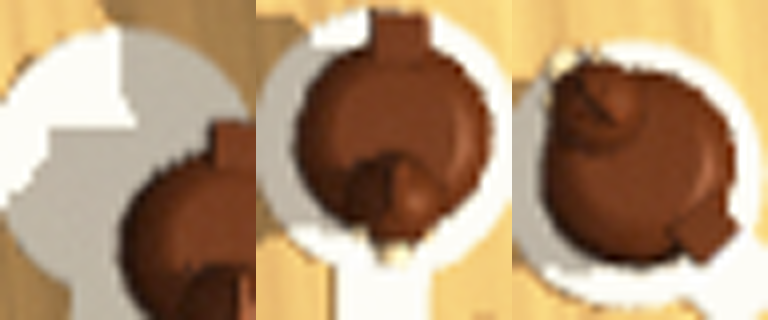

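The chick on C stands well, but the one on D was knocked towards the near-right corner, with its tail now at about (401,245). I'll zoom in on it.

Run:
```python
from h import *
f=cv2.imread('pics/top7.png')
cv2.imwrite('pics/v8.png',cv2.resize(f[225:290,370:435],(520,520),interpolation=cv2.INTER_CUBIC))
chick((341,269.8),(341.8,239),9)
```

```text
len 64.3 yaw 177.1 c [463.3   1.8] [466.    1.6]
```

View pics/v8.png

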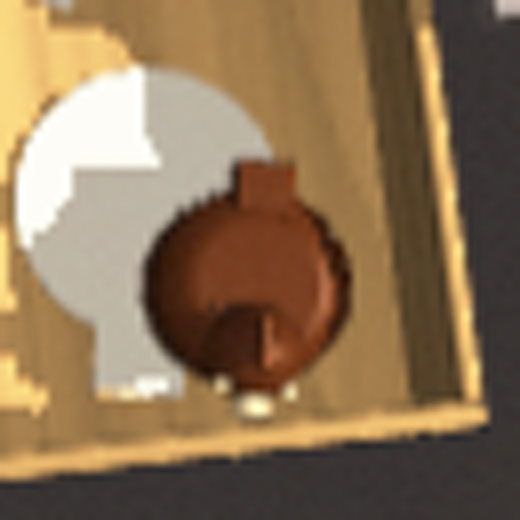

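Run:
```python
from h import *
for b in(6,9): chick((401.5,276.1),(402.75,244.75),b)
c5=np.radians(5.48);Rm=np.array([[np.cos(c5),np.sin(c5)],[-np.sin(c5),np.cos(c5)]]);print(Rm@(np.array([448,-128])-[530,-43]))
plan((448,-128,150,-3),(448,-128,150,179))
```

```text
len 65.6 yaw 175.1 c [ 449.8 -124.4] [ 451.2 -124.5]
len 65.5 yaw 175.1 c [ 449.5 -123.9] [ 451.1 -124. ]
[-89.7 -76.8]
at [420.1 160.8 141.6] -2.9421562852570884 30.8667
x 0.0427 y 0.2870 z -0.0084 yaw 0.001  rows>=7.0
x 0.0000 y -0.0000 z 0.0000 yaw 3.107  rows>=24.9
```

The chick is 16 mm from the right wall, too tight for a finger of 13.5 mm. So I'll take it by the head from above, slide it back over the card, then re-grip it by the body.

```bash
python3 -m crank '[{"grip":0.045,"x":0,"y":0.035,"z":0,"yaw":0.034},{"grip":0.045,"x":0,"y":0.07,"z":0,"yaw":0.034},{"grip":0.045,"x":0,"y":0.105,"z":0,"yaw":0.034},{"grip":0.045,"x":0,"y":0.14,"z":0,"yaw":0.034},{"grip":0.045,"x":0,"y":0.17,"z":0,"yaw":0.034}]'
python3 -m crank '[{"grip":0.045,"x":0.01,"y":0.03,"z":0,"yaw":0},{"grip":0.045,"x":0.02,"y":0.06,"z":0,"yaw":0},{"grip":0.045,"x":0.03,"y":0.09,"z":0,"yaw":0},{"grip":0.045,"x":0.03,"y":0.11,"z":0,"yaw":0},{"grip":0.045,"x":0.03,"y":0.115,"z":0,"yaw":0}]'
python3 -m crank '[{"grip":0.045,"x":0,"y":0,"z":0,"yaw":0},{"grip":0.045,"x":0,"y":0,"z":0,"yaw":0},{"grip":0.045,"x":0,"y":0,"z":0,"yaw":0},{"grip":0.045,"x":0,"y":0,"z":0,"yaw":0},{"grip":0.045,"x":0,"y":0,"z":0,"yaw":0}]'
python3 -c "
from h import *
plan((435.5,-122.9,60,-4.9))"
```

```text
time_s: 31.28
ee_pos: [412.4, -16.3, 141.5]
ee_rot: [180.0, -0.0, -5.0]
force: [1.2, 0.2, -0.1]
gripper_width: 60.9
gripper_force: 0.0
time_s: 31.7
ee_pos: [433.0, -134.5, 141.4]
ee_rot: [179.9, -0.0, -5.2]
force: [0.8, 0.3, -0.3]
gripper_width: 44.9
gripper_force: 0.0
time_s: 32.12
ee_pos: [432.7, -130.7, 141.5]
ee_rot: [-180.0, -0.0, -4.9]
force: [0.3, -0.8, 0.2]
gripper_width: 45.3
gripper_force: 0.0
at [ 432.7 -130.7  141.5] -4.903613553670233 32.1167
x 0.0021 y -0.0080 z 0.0815 yaw -0.000  rows>=2.0
```

```bash
python3 -m crank '[{"grip":0.045,"x":0.002,"y":-0.008,"z":0.02,"yaw":0},{"grip":0.045,"x":0.002,"y":-0.008,"z":0.035,"yaw":0},{"grip":0.045,"x":0.002,"y":-0.008,"z":0.05,"yaw":0},{"grip":0.045,"x":0.002,"y":-0.008,"z":0.06,"yaw":0},{"grip":0.045,"x":0.002,"y":-0.008,"z":0.066,"yaw":0}]'
python3 -m crank '[{"grip":0.045,"x":0,"y":0,"z":0.003,"yaw":0},{"grip":0.045,"x":0,"y":0,"z":0.006,"yaw":0},{"grip":0.045,"x":0,"y":0,"z":0.01,"yaw":0},{"grip":0.045,"x":0,"y":0,"z":0.013,"yaw":0},{"grip":0.045,"x":0,"y":0,"z":0.015,"yaw":0}]'
python3 -m crank '[{"grip":0.035,"x":0,"y":0,"z":0,"yaw":0},{"grip":0.03,"x":0,"y":0,"z":0,"yaw":0},{"grip":0.025,"x":0,"y":0,"z":0,"yaw":0},{"grip":0.02,"x":0,"y":0,"z":0,"yaw":0},{"grip":0.02,"x":0,"y":0,"z":0,"yaw":0}]' 8
python3 -c "
from h import *
plan((458.2,-99.3,60,-4.9))"
```

```text
time_s: 32.53
ee_pos: [435.6, -123.1, 74.6]
ee_rot: [-180.0, 0.0, -4.9]
force: [-0.1, 0.6, 0.6]
gripper_width: 45.0
gripper_force: 0.3
time_s: 32.95
ee_pos: [435.9, -124.0, 60.5]
ee_rot: [180.0, -0.1, -5.0]
force: [1.3, 0.5, 0.7]
gripper_width: 44.8
gripper_force: 0.5
time_s: 33.37
ee_pos: [435.2, -123.7, 60.5]
ee_rot: [-180.0, 0.0, -5.0]
force: [-0.2, 0.2, 0.6]
gripper_width: 24.4
gripper_force: 8.0
at [ 435.2 -123.7   60.5] -5.006708850240945 33.3667
x 0.0208 y -0.0263 z 0.0005 yaw -0.002  rows>=0.8
```

```bash
python3 -m crank '[{"grip":0.02,"x":0.002,"y":-0.003,"z":0,"yaw":0},{"grip":0.02,"x":0.005,"y":-0.006,"z":0,"yaw":0},{"grip":0.02,"x":0.008,"y":-0.009,"z":0,"yaw":0},{"grip":0.02,"x":0.011,"y":-0.012,"z":0,"yaw":0},{"grip":0.02,"x":0.013,"y":-0.015,"z":0,"yaw":0}]'
python3 -m crank '[{"grip":0.02,"x":0.002,"y":-0.003,"z":0,"yaw":0},{"grip":0.02,"x":0.004,"y":-0.006,"z":0,"yaw":0},{"grip":0.02,"x":0.006,"y":-0.009,"z":0,"yaw":0},{"grip":0.02,"x":0.008,"y":-0.011,"z":0,"yaw":0},{"grip":0.02,"x":0.008,"y":-0.011,"z":0,"yaw":0}]'
python3 -m crank '[{"grip":0.045,"x":0,"y":0,"z":0,"yaw":0},{"grip":0.06,"x":0,"y":0,"z":0,"yaw":0},{"grip":0.06,"x":0,"y":0,"z":0,"yaw":0},{"grip":0.07,"x":0,"y":0,"z":0,"yaw":0},{"grip":0.08,"x":0,"y":0,"z":0,"yaw":0}]'
python3 -m crank '[{"grip":0.08,"x":0,"y":0,"z":-0.015,"yaw":0},{"grip":0.08,"x":0,"y":0,"z":-0.035,"yaw":0},{"grip":0.08,"x":0,"y":0,"z":-0.06,"yaw":0},{"grip":0.08,"x":0,"y":0,"z":-0.08,"yaw":0},{"grip":0.08,"x":0,"y":0,"z":-0.09,"yaw":0}]'
python3 -m crank '[{"grip":0.0912,"x":-0.03,"y":0.03,"z":0,"yaw":0},{"grip":0.0912,"x":-0.05,"y":0.06,"z":0,"yaw":0},{"grip":0.0912,"x":-0.05,"y":0.09,"z":0,"yaw":0},{"grip":0.0912,"x":-0.05,"y":0.12,"z":0,"yaw":0},{"grip":0.0912,"x":-0.05,"y":0.15,"z":0,"yaw":0}]'
python3 - <<'E'
from h import *
f=grab("top","top9")[:,:,::-1]
cv2.imwrite('pics/v9.png',cv2.resize(f[180:285,315:420],(735,735),interpolation=cv2.INTER_CUBIC)[:600])
cv2.imwrite('pics/v9.png',cv2.resize(f[185:280,310:420],(693,599),interpolation=cv2.INTER_CUBIC))
E
```

```text
time_s: 33.78
ee_pos: [449.8, -110.3, 60.8]
ee_rot: [179.9, 0.0, -5.0]
force: [-1.9, -2.8, 5.6]
gripper_width: 24.2
gripper_force: 8.3
time_s: 34.2
ee_pos: [458.8, -99.7, 60.8]
ee_rot: [180.0, 0.0, -5.0]
force: [-2.1, -1.2, 6.7]
gripper_width: 24.0
gripper_force: 8.3
time_s: 34.62
ee_pos: [458.6, -99.7, 60.3]
ee_rot: [-180.0, 0.0, -5.0]
force: [0.5, 0.1, -0.2]
gripper_width: 54.7
gripper_force: 0.0
time_s: 35.03
ee_pos: [459.9, -100.0, 152.9]
ee_rot: [180.0, -0.2, -5.0]
force: [-0.1, -0.2, -0.9]
gripper_width: 80.0
gripper_force: 0.0
time_s: 35.45
ee_pos: [395.2, -246.1, 150.7]
ee_rot: [180.0, -0.0, -5.0]
force: [1.3, 0.0, -0.7]
gripper_width: 91.9
gripper_force: 0.0
```

View pics/v9.png

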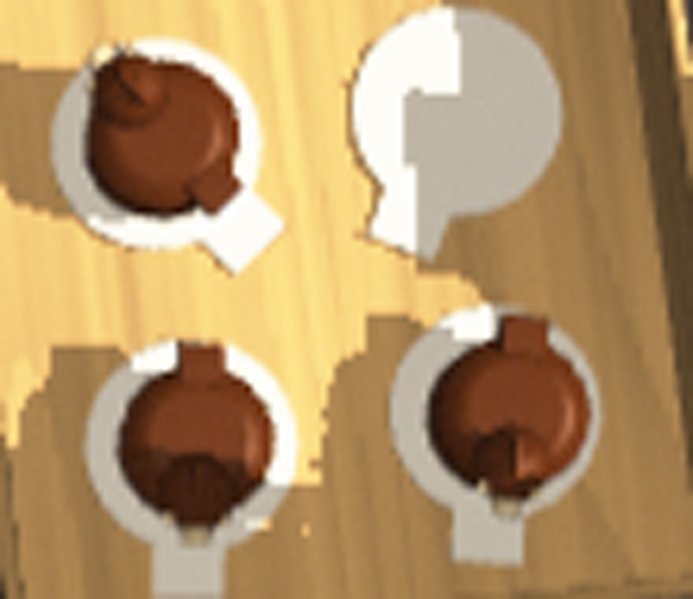

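All three stand upright. D's chick now has its beak at (390,265.8) and tail at (392.8,234.7), and C's is at (340.5,270.2) and (341.6,239.3).

Run:
```python
from h import *
chick((390.0,265.8),(392.8,234.7),9);chick((340.5,270.2),(341.6,239.3),9)
f=cv2.imread('pics/top9.png')[:,:,::-1].copy()
for c,t,r,R in cardfit(f): print(c,"tab %.1f r %.1f R %.1f"%(t,r,R))
```

```text
len 65.6 yaw 172.5 c [ 471.  -102.3] [ 472.5 -102.5]
len 64.5 yaw 176.5 c [462.7   2.5] [465.2   2.4]
[565.8  11.8] tab -136.8 r 35.0 R 50.2
[576.4 -90.2] tab 156.1 r 35.0 R 51.3
[464.    2.9] tab 177.1 r 35.0 R 52.4
[ 472.8 -100.3] tab 175.4 r 34.0 R 50.6
```

```bash
python3 -m crank '[{"grip":0.0912,"x":0,"y":0,"z":0,"yaw":0},{"grip":0.0912,"x":0,"y":0,"z":0,"yaw":0},{"grip":0.0912,"x":0,"y":0,"z":0,"yaw":0},{"grip":0.0912,"x":0,"y":0,"z":0,"yaw":0},{"grip":0.0912,"x":0,"y":0,"z":0,"yaw":0}]'
python3 -c "
from h import *
plan((471.8,-102.4,150,-7.5),(471.8,-102.4,33,-7.5))"
```

```text
time_s: 35.92
ee_pos: [395.9, -243.9, 150.4]
ee_rot: [-180.0, 0.0, -4.9]
force: [0.9, 0.3, 0.8]
gripper_width: 91.3
gripper_force: 0.0
at [ 395.9 -243.9  150.4] -4.9124345603514525 35.9167
x 0.0635 y -0.1474 z 0.0004 yaw 0.045  rows>=3.9
x 0.0000 y -0.0000 z 0.1170 yaw -0.000  rows>=2.8
```

```bash
python3 -m crank '[{"grip":0.0912,"x":0.015,"y":-0.035,"z":0,"yaw":0.045},{"grip":0.0912,"x":0.03,"y":-0.07,"z":0,"yaw":0.045},{"grip":0.0912,"x":0.045,"y":-0.105,"z":0,"yaw":0.045},{"grip":0.0912,"x":0.058,"y":-0.135,"z":0,"yaw":0.045},{"grip":0.0912,"x":0.0635,"y":-0.147,"z":0,"yaw":0.045}]'
python3 -m crank '[{"grip":0.0912,"x":0,"y":0,"z":0,"yaw":0},{"grip":0.0912,"x":0,"y":0,"z":0.02,"yaw":0},{"grip":0.0912,"x":0,"y":0,"z":0.04,"yaw":0},{"grip":0.0912,"x":0,"y":0,"z":0.05,"yaw":0},{"grip":0.0912,"x":0,"y":0,"z":0.06,"yaw":0}]'
python3 -m crank '[{"grip":0.0912,"x":0,"y":0,"z":0.02,"yaw":0},{"grip":0.0912,"x":0,"y":0,"z":0.035,"yaw":0},{"grip":0.0912,"x":0,"y":0,"z":0.045,"yaw":0},{"grip":0.0912,"x":0,"y":0,"z":0.053,"yaw":0},{"grip":0.0912,"x":0,"y":0,"z":0.056,"yaw":0}]'
python3 -m crank '[{"grip":0.07,"x":0,"y":0,"z":0,"yaw":0},{"grip":0.06,"x":0,"y":0,"z":0,"yaw":0},{"grip":0.055,"x":0,"y":0,"z":0,"yaw":0},{"grip":0.05,"x":0,"y":0,"z":0,"yaw":0},{"grip":0.045,"x":0,"y":0,"z":0,"yaw":0}]' 15
python3 -m crank '[{"grip":0.04,"x":0,"y":0,"z":0,"yaw":0},{"grip":0.04,"x":0,"y":0,"z":0,"yaw":0},{"grip":0.04,"x":0,"y":0,"z":0,"yaw":0},{"grip":0.04,"x":0,"y":0,"z":0,"yaw":0},{"grip":0.04,"x":0,"y":0,"z":0,"yaw":0}]'
python3 -c "
from h import *
plan((473.2,-100.5,34,-5),(473.2,-100.5,34,-5))"
```

```text
time_s: 36.33
ee_pos: [473.3, -100.1, 150.6]
ee_rot: [-179.9, -0.1, -7.4]
force: [-0.1, -0.7, -0.4]
gripper_width: 91.2
gripper_force: 0.0
time_s: 36.75
ee_pos: [470.9, -103.9, 89.5]
ee_rot: [180.0, 0.1, -7.5]
force: [-0.3, 0.1, 1.3]
gripper_width: 91.2
gripper_force: 0.0
time_s: 37.17
ee_pos: [470.9, -103.5, 33.7]
ee_rot: [-180.0, 0.1, -7.6]
force: [-1.5, 3.7, 3.4]
gripper_width: 91.1
gripper_force: 2.4
time_s: 37.58
ee_pos: [472.2, -104.2, 34.9]
ee_rot: [180.0, -0.1, -7.6]
force: [0.8, -0.6, -0.0]
gripper_width: 60.7
gripper_force: 0.0
time_s: 38.0
ee_pos: [472.1, -104.0, 34.7]
ee_rot: [180.0, -0.0, -7.6]
force: [-0.0, 0.8, 4.4]
gripper_width: 51.5
gripper_force: 15.0
at [ 472.1 -104.    34.7] -7.569166202503064 38.0
x 0.0007 y -0.0036 z 0.0007 yaw -0.045  rows>=0.4
x 0.0000 y -0.0000 z -0.0000 yaw -0.000  rows>=0.0
```

```bash
python3 -m crank '[{"grip":0.04,"x":0,"y":0,"z":-0.003,"yaw":0},{"grip":0.04,"x":0,"y":0,"z":-0.003,"yaw":0},{"grip":0.04,"x":0.001,"y":-0.002,"z":-0.003,"yaw":-0.02},{"grip":0.04,"x":0.001,"y":-0.0035,"z":-0.003,"yaw":-0.045},{"grip":0.04,"x":0.001,"y":-0.0035,"z":-0.003,"yaw":-0.045}]'
python3 -m crank '[{"grip":0.04,"x":0,"y":0,"z":0.001,"yaw":0},{"grip":0.04,"x":0,"y":0,"z":0.002,"yaw":0},{"grip":0.04,"x":0,"y":0,"z":0.003,"yaw":0},{"grip":0.04,"x":0,"y":0,"z":0.003,"yaw":0},{"grip":0.04,"x":0,"y":0,"z":0.003,"yaw":0}]'
python3 -m crank '[{"grip":0.055,"x":0,"y":0,"z":0,"yaw":0},{"grip":0.06,"x":0,"y":0,"z":0,"yaw":0},{"grip":0.07,"x":0,"y":0,"z":0,"yaw":0},{"grip":0.075,"x":0,"y":0,"z":0,"yaw":0},{"grip":0.075,"x":0,"y":0,"z":0,"yaw":0}]'
python3 -m crank '[{"grip":0.075,"x":0,"y":0,"z":-0.01,"yaw":0},{"grip":0.075,"x":0,"y":0,"z":-0.025,"yaw":0},{"grip":0.075,"x":0,"y":0,"z":-0.05,"yaw":0},{"grip":0.075,"x":0,"y":0,"z":-0.08,"yaw":0},{"grip":0.075,"x":0,"y":0,"z":-0.11,"yaw":0}]'
python3 -m crank '[{"grip":0.075,"x":0,"y":0,"z":0,"yaw":0},{"grip":0.075,"x":0,"y":0,"z":0,"yaw":0},{"grip":0.075,"x":0,"y":0,"z":0,"yaw":0},{"grip":0.075,"x":0,"y":0,"z":0,"yaw":0},{"grip":0.075,"x":0,"y":0,"z":0,"yaw":0}]'
python3 -c "
from h import *
plan((566.8,11.5,150,-5),(566.8,11.5,150,40.6),(566.8,11.5,33,40.6))"
```

```text
time_s: 38.42
ee_pos: [473.2, -100.3, 37.2]
ee_rot: [-180.0, 0.0, -4.9]
force: [0.0, -0.5, -1.1]
gripper_width: 51.2
gripper_force: 15.0
time_s: 38.83
ee_pos: [473.2, -100.6, 34.8]
ee_rot: [180.0, -0.0, -5.0]
force: [-0.8, -0.2, 5.0]
gripper_width: 51.5
gripper_force: 15.0
time_s: 39.25
ee_pos: [473.3, -100.6, 34.3]
ee_rot: [180.0, 0.0, -5.0]
force: [0.4, -0.2, -0.4]
gripper_width: 74.6
gripper_force: 0.0
time_s: 39.67
ee_pos: [472.7, -100.5, 145.2]
ee_rot: [-180.0, 0.1, -5.0]
force: [0.2, -0.1, 0.5]
gripper_width: 75.0
gripper_force: 0.0
time_s: 40.08
ee_pos: [472.4, -100.4, 143.0]
ee_rot: [-180.0, 0.2, -5.0]
force: [-0.3, 0.4, -0.1]
gripper_width: 75.0
gripper_force: 0.0
at [ 472.4 -100.4  143. ] -4.99765003429586 40.0833
x 0.0843 y -0.1197 z -0.0070 yaw 0.000  rows>=3.5
x 0.0000 y -0.0000 z -0.0000 yaw -0.796  rows>=6.4
x 0.0000 y 0.0000 z 0.1170 yaw -0.000  rows>=2.8
```

```bash
python3 -m crank '[{"grip":0.085,"x":0.018,"y":-0.026,"z":0,"yaw":0},{"grip":0.085,"x":0.036,"y":-0.052,"z":0,"yaw":0},{"grip":0.085,"x":0.054,"y":-0.078,"z":0,"yaw":0},{"grip":0.085,"x":0.072,"y":-0.104,"z":0,"yaw":0},{"grip":0.085,"x":0.084,"y":-0.12,"z":0,"yaw":0}]'
python3 -m crank '[{"grip":0.085,"x":0,"y":0,"z":0,"yaw":-0.12},{"grip":0.085,"x":0,"y":0,"z":0,"yaw":-0.24},{"grip":0.085,"x":0,"y":0,"z":0,"yaw":-0.36},{"grip":0.085,"x":0,"y":0,"z":0,"yaw":-0.48},{"grip":0.085,"x":0,"y":0,"z":0,"yaw":-0.6}]'
python3 -m crank '[{"grip":0.085,"x":0,"y":0,"z":0,"yaw":-0.01},{"grip":0.085,"x":0,"y":0,"z":0.01,"yaw":-0.01},{"grip":0.085,"x":0,"y":0,"z":0.02,"yaw":-0.01},{"grip":0.085,"x":0,"y":0,"z":0.03,"yaw":-0.01},{"grip":0.085,"x":0,"y":0,"z":0.03,"yaw":-0.01}]'
python3 -c "
from h import *
plan((566.8,11.3,33,30))"
```

```text
time_s: 40.5
ee_pos: [568.6, 13.9, 143.2]
ee_rot: [-180.0, 0.1, -4.9]
force: [0.9, -0.5, 1.0]
gripper_width: 85.3
gripper_force: 0.0
time_s: 40.92
ee_pos: [566.9, 11.8, 143.0]
ee_rot: [-179.9, 0.1, 29.7]
force: [0.5, 1.1, 0.2]
gripper_width: 84.8
gripper_force: 0.0
time_s: 41.33
ee_pos: [565.4, 11.6, 111.3]
ee_rot: [-179.8, 0.3, 29.9]
force: [-0.8, -0.3, -0.7]
gripper_width: 84.7
gripper_force: 0.0
at [565.4  11.6 111.3] 29.89286483487063 41.3333
x 0.0011 y 0.0010 z 0.0783 yaw -0.002  rows>=1.9
```

```bash
python3 -m crank '[{"grip":0.085,"x":0,"y":0.001,"z":0.02,"yaw":0},{"grip":0.085,"x":0,"y":0.001,"z":0.04,"yaw":0},{"grip":0.085,"x":0,"y":0.001,"z":0.06,"yaw":0},{"grip":0.085,"x":0,"y":0.001,"z":0.073,"yaw":0},{"grip":0.085,"x":0,"y":0.001,"z":0.08,"yaw":0}]'
python3 -m crank '[{"grip":0.07,"x":0,"y":0,"z":0,"yaw":0},{"grip":0.06,"x":0,"y":0,"z":0,"yaw":0},{"grip":0.055,"x":0,"y":0,"z":0,"yaw":0},{"grip":0.05,"x":0,"y":0,"z":0,"yaw":0},{"grip":0.045,"x":0,"y":0,"z":0,"yaw":0}]' 15
python3 -m crank '[{"grip":0.04,"x":0,"y":0,"z":0,"yaw":0},{"grip":0.04,"x":0,"y":0,"z":0,"yaw":0},{"grip":0.04,"x":0,"y":0,"z":0,"yaw":0},{"grip":0.04,"x":0,"y":0,"z":0,"yaw":0},{"grip":0.04,"x":0,"y":0,"z":0,"yaw":0}]'
python3 -m crank '[{"grip":0.04,"x":0,"y":0,"z":-0.03,"yaw":0},{"grip":0.04,"x":0,"y":0,"z":-0.06,"yaw":0},{"grip":0.04,"x":0,"y":0,"z":-0.09,"yaw":0},{"grip":0.04,"x":0,"y":0,"z":-0.12,"yaw":0},{"grip":0.04,"x":0,"y":0,"z":-0.13,"yaw":0}]'
python3 -m crank '[{"grip":0.04,"x":-0.02,"y":0,"z":0,"yaw":0},{"grip":0.04,"x":-0.04,"y":0,"z":0,"yaw":0},{"grip":0.04,"x":-0.06,"y":0,"z":0,"yaw":0},{"grip":0.04,"x":-0.08,"y":0,"z":0,"yaw":0},{"grip":0.04,"x":-0.08,"y":0,"z":0,"yaw":0}]'
```

```text
time_s: 41.75
ee_pos: [566.6, 10.7, 32.3]
ee_rot: [-179.9, 0.2, 29.9]
force: [-0.1, -1.3, -0.2]
gripper_width: 85.1
gripper_force: 0.0
time_s: 42.17
ee_pos: [568.5, 10.8, 35.4]
ee_rot: [179.9, -0.1, 29.9]
force: [0.1, 0.7, -0.0]
gripper_width: 54.4
gripper_force: 0.2
time_s: 42.58
ee_pos: [568.3, 10.8, 35.2]
ee_rot: [180.0, -0.1, 29.9]
force: [-1.2, 0.1, 6.0]
gripper_width: 51.1
gripper_force: 15.0
time_s: 43.0
ee_pos: [570.1, 10.7, 168.7]
ee_rot: [179.8, -0.4, 30.0]
force: [0.5, -0.3, -0.7]
gripper_width: 51.1
gripper_force: 15.0
time_s: 43.42
ee_pos: [494.5, -30.3, 163.2]
ee_rot: [-179.9, 0.3, 29.9]
force: [-0.6, 0.2, -1.1]
gripper_width: 50.8
gripper_force: 15.0
```

```bash
python3 -m crank '[{"grip":0.04,"x":0,"y":0,"z":0,"yaw":-0.12},{"grip":0.04,"x":0,"y":0,"z":0,"yaw":-0.24},{"grip":0.04,"x":0,"y":0,"z":0,"yaw":-0.36},{"grip":0.04,"x":0,"y":0,"z":0,"yaw":-0.48},{"grip":0.04,"x":0,"y":0,"z":0,"yaw":-0.6}]' >/dev/null
python3 -m crank '[{"grip":0.04,"x":0,"y":0,"z":0,"yaw":-0.12},{"grip":0.04,"x":0,"y":0,"z":0,"yaw":-0.24},{"grip":0.04,"x":0,"y":0,"z":0,"yaw":-0.36},{"grip":0.04,"x":0,"y":0,"z":0,"yaw":-0.48},{"grip":0.04,"x":0,"y":0,"z":0,"yaw":-0.6}]' >/dev/null
python3 -m crank '[{"grip":0.04,"x":0,"y":0,"z":0,"yaw":-0.12},{"grip":0.04,"x":0,"y":0,"z":0,"yaw":-0.24},{"grip":0.04,"x":0,"y":0,"z":0,"yaw":-0.36},{"grip":0.04,"x":0,"y":0,"z":0,"yaw":-0.48},{"grip":0.04,"x":0,"y":0,"z":0,"yaw":-0.6}]' >/dev/null
python3 -m crank '[{"grip":0.04,"x":0,"y":0,"z":0,"yaw":-0.12},{"grip":0.04,"x":0,"y":0,"z":0,"yaw":-0.24},{"grip":0.04,"x":0,"y":0,"z":0,"yaw":-0.36},{"grip":0.04,"x":0,"y":0,"z":0,"yaw":-0.48},{"grip":0.04,"x":0,"y":0,"z":0,"yaw":-0.6}]' 
python3 -m crank '[{"grip":0.04,"x":0,"y":0,"z":0,"yaw":-0.12},{"grip":0.04,"x":0,"y":0,"z":0,"yaw":-0.24},{"grip":0.04,"x":0,"y":0,"z":0,"yaw":-0.36},{"grip":0.04,"x":0,"y":0,"z":0,"yaw":-0.48},{"grip":0.04,"x":0,"y":0,"z":0,"yaw":-0.6}]' 
python3 -m crank '[{"grip":0.04,"x":0,"y":0,"z":0,"yaw":-0.1},{"grip":0.04,"x":0,"y":0,"z":0,"yaw":-0.189},{"grip":0.04,"x":0,"y":0,"z":0,"yaw":-0.189},{"grip":0.04,"x":0,"y":0,"z":0,"yaw":-0.189},{"grip":0.04,"x":0,"y":0,"z":0,"yaw":-0.189}]' 
python3 -c "
from h import *
plan((565.5,11.6,163,-147.4),(565.5,11.6,50,-147.4))"
```

```text
time_s: 45.08
ee_pos: [498.9, -28.9, 163.6]
ee_rot: [180.0, -0.0, 167.8]
force: [-0.1, 0.7, -0.6]
gripper_width: 50.9
gripper_force: 15.0
time_s: 45.5
ee_pos: [498.9, -28.9, 163.6]
ee_rot: [180.0, -0.0, -157.8]
force: [0.1, 0.1, -0.3]
gripper_width: 51.1
gripper_force: 15.0
time_s: 45.92
ee_pos: [498.7, -29.0, 164.0]
ee_rot: [180.0, -0.0, -147.4]
force: [-0.4, 0.5, -1.2]
gripper_width: 50.7
gripper_force: 15.0
at [498.7 -29.  164. ] -147.4313165398026 45.9167
x -0.0782 y -0.0017 z 0.0010 yaw -0.001  rows>=1.9
x -0.0000 y 0.0000 z 0.1130 yaw -0.000  rows>=2.7
```

```bash
python3 -m crank '[{"grip":0.04,"x":-0.02,"y":0,"z":0,"yaw":0},{"grip":0.04,"x":-0.04,"y":-0.001,"z":0,"yaw":0},{"grip":0.04,"x":-0.06,"y":-0.002,"z":0,"yaw":0},{"grip":0.04,"x":-0.073,"y":-0.002,"z":0,"yaw":0},{"grip":0.04,"x":-0.078,"y":-0.002,"z":0,"yaw":0}]'
python3 -m crank '[{"grip":0.04,"x":0,"y":0,"z":0.025,"yaw":0},{"grip":0.04,"x":0,"y":0,"z":0.05,"yaw":0},{"grip":0.04,"x":0,"y":0,"z":0.075,"yaw":0},{"grip":0.04,"x":0,"y":0,"z":0.095,"yaw":0},{"grip":0.04,"x":0,"y":0,"z":0.11,"yaw":0}]'
python3 -m crank '[{"grip":0.04,"x":0,"y":0,"z":0,"yaw":0},{"grip":0.04,"x":0,"y":0,"z":0.005,"yaw":0},{"grip":0.04,"x":0,"y":0,"z":0.01,"yaw":0},{"grip":0.04,"x":0,"y":0,"z":0.014,"yaw":0},{"grip":0.04,"x":0,"y":0,"z":0.016,"yaw":0}]'
python3 -c "
from h import *
plan((565.5,11.6,35.3,-147.4))"
```

```text
time_s: 46.33
ee_pos: [567.1, 12.2, 164.1]
ee_rot: [-180.0, 0.1, -147.4]
force: [0.5, -0.1, -0.8]
gripper_width: 51.0
gripper_force: 15.0
time_s: 46.75
ee_pos: [563.8, 11.0, 52.4]
ee_rot: [179.9, -0.2, -147.4]
force: [-0.1, -0.2, -1.3]
gripper_width: 51.2
gripper_force: 15.0
time_s: 47.17
ee_pos: [565.5, 11.2, 38.7]
ee_rot: [-180.0, 0.0, -147.3]
force: [-0.2, 0.1, -0.4]
gripper_width: 51.2
gripper_force: 15.0
at [565.5  11.2  38.7] -147.34212874632598 47.1667
x -0.0002 y 0.0004 z 0.0034 yaw 0.001  rows>=0.1
```

```bash
python3 -m crank '[{"grip":0.04,"x":0,"y":0,"z":0.001,"yaw":0},{"grip":0.04,"x":0,"y":0,"z":0.002,"yaw":0},{"grip":0.04,"x":0,"y":0,"z":0.0035,"yaw":0},{"grip":0.04,"x":0,"y":0,"z":0.0035,"yaw":0},{"grip":0.04,"x":0,"y":0,"z":0.0035,"yaw":0}]'
python3 -m crank '[{"grip":0.055,"x":0,"y":0,"z":0,"yaw":0},{"grip":0.06,"x":0,"y":0,"z":0,"yaw":0},{"grip":0.07,"x":0,"y":0,"z":0,"yaw":0},{"grip":0.075,"x":0,"y":0,"z":0,"yaw":0},{"grip":0.075,"x":0,"y":0,"z":0,"yaw":0}]'
python3 -m crank '[{"grip":0.075,"x":0,"y":0,"z":-0.01,"yaw":0},{"grip":0.075,"x":0,"y":0,"z":-0.025,"yaw":0},{"grip":0.075,"x":0,"y":0,"z":-0.05,"yaw":0},{"grip":0.075,"x":0,"y":0,"z":-0.08,"yaw":0},{"grip":0.075,"x":0,"y":0,"z":-0.11,"yaw":0}]'
python3 -m crank '[{"grip":0.075,"x":0.03,"y":0.01,"z":-0.02,"yaw":0},{"grip":0.075,"x":0.06,"y":0.02,"z":-0.04,"yaw":0},{"grip":0.075,"x":0.09,"y":0.03,"z":-0.06,"yaw":0},{"grip":0.075,"x":0.12,"y":0.04,"z":-0.06,"yaw":0},{"grip":0.075,"x":0.16,"y":0.05,"z":-0.06,"yaw":0}]'
python3 -m crank '[{"grip":0.075,"x":0.04,"y":-0.01,"z":0,"yaw":0.12},{"grip":0.075,"x":0.08,"y":-0.02,"z":0,"yaw":0.24},{"grip":0.075,"x":0.1,"y":-0.03,"z":0,"yaw":0.36},{"grip":0.075,"x":0.1,"y":-0.03,"z":0,"yaw":0.48},{"grip":0.075,"x":0.1,"y":-0.03,"z":0,"yaw":0.6}]'
python3 - <<'E'
from h import *
f=grab("top","top10")[:,:,::-1]
cv2.imwrite('pics/v10.png',cv2.resize(f[185:280,310:420],(693,599),interpolation=cv2.INTER_CUBIC))
E
```

```text
time_s: 47.58
ee_pos: [565.7, 11.3, 35.3]
ee_rot: [-180.0, 0.0, -147.3]
force: [0.1, 0.5, 0.0]
gripper_width: 51.2
gripper_force: 15.0
time_s: 48.0
ee_pos: [565.3, 11.2, 34.9]
ee_rot: [-180.0, -0.0, -147.3]
force: [0.5, 0.6, -0.5]
gripper_width: 74.6
gripper_force: 0.0
time_s: 48.42
ee_pos: [564.9, 11.2, 146.5]
ee_rot: [180.0, -0.0, -147.3]
force: [-0.2, 0.4, -0.3]
gripper_width: 75.0
gripper_force: 0.0
time_s: 48.83
ee_pos: [404.2, -33.0, 207.0]
ee_rot: [-179.8, 0.2, -147.3]
force: [-0.4, -0.8, -0.4]
gripper_width: 75.0
gripper_force: 0.0
time_s: 49.25
ee_pos: [334.7, -113.2, 205.9]
ee_rot: [-180.0, 0.1, 177.8]
force: [0.9, 0.2, -0.3]
gripper_width: 74.5
gripper_force: 0.0
```

View pics/v10.png

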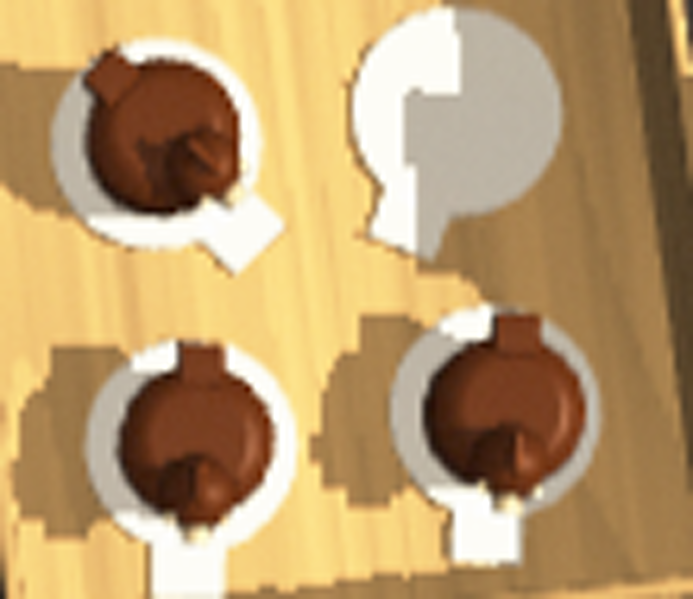

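Every beak is now on its tab side: A's is at (347.1,216.7) and D's at (390.3,265.1). I'll check the numbers.

Run:
```python
from h import *
chick((347.1,216.7),(325.4,194.8),9);chick((390.3,265.1),(391.6,234.5),9);chick((340.8,270),(341.6,239.2),9)
f=cv2.imread('pics/top10.png')[:,:,::-1].copy()
for c,t,r,R in cardfit(f): print(c,"tab %.1f r %.1f R %.1f"%(t,r,R))
# tab ends by hand
for (u,v),c in[((310+258/6.3-.5,185+250/6.3-.5),(566.3,12.3)),((310+188/6.3-.5,185+598/6.3-.5),(463.7,2.9)),((310+486/6.3-.5,185+562/6.3-.5),(473,-100.4))]:
    d=pl("top",u,v,9)[:2]-c;print(np.hypot(*d),np.degrees(np.arctan2(d[1],d[0])))
plan((709,-25.2,400,5.5),)
```

```text
len 65.1 yaw -137.2 c [565.5  10.9] [566.9  12.2]
len 64.3 yaw 175.1 c [ 471.3 -101.3] [ 474.1 -101.5]
len 64.3 yaw 177.1 c [462.9   2.2] [465.6   2.1]
[566.3  12.3] tab -136.9 r 35.2 R 50.9
[576.4 -90.2] tab 155.9 r 35.0 R 51.3
[464.    2.9] tab 176.6 r 35.0 R 52.9
[ 473.  -100.6] tab 174.9 r 34.4 R 50.8
49.12063047805802 -137.29002921741738
51.38202587415687 177.39314274365915
50.2986730164656 174.6355961596268
at [ 335.1 -112.8  205.8] 177.61540181832837 49.3
x -0.3699 y 0.1031 z -0.1942 yaw 3.004  rows>=24.0
```

All three chicks are within about 1 mm and 1° of their cards. Now I'll close the lid: rise, go over the lid to the knob and grip it.

```bash
python3 -m crank '[{"grip":0.075,"x":0,"y":0,"z":-0.04,"yaw":-0.12},{"grip":0.075,"x":0,"y":0,"z":-0.08,"yaw":-0.138},{"grip":0.075,"x":0,"y":0,"z":-0.12,"yaw":-0.138},{"grip":0.075,"x":0,"y":0,"z":-0.16,"yaw":-0.138},{"grip":0.075,"x":0,"y":0,"z":-0.2,"yaw":-0.138}]'
python3 -m crank '[{"grip":0.075,"x":-0.035,"y":0,"z":-0.01,"yaw":0},{"grip":0.075,"x":-0.07,"y":0,"z":-0.01,"yaw":0},{"grip":0.075,"x":-0.105,"y":0.02,"z":-0.01,"yaw":0},{"grip":0.075,"x":-0.14,"y":0.03,"z":-0.01,"yaw":0},{"grip":0.075,"x":-0.175,"y":0.05,"z":-0.01,"yaw":0}]'
python3 -m crank '[{"grip":0.075,"x":0,"y":0,"z":0,"yaw":0},{"grip":0.075,"x":0,"y":0,"z":0,"yaw":0},{"grip":0.075,"x":0,"y":0,"z":0,"yaw":0},{"grip":0.075,"x":0,"y":0,"z":0,"yaw":0},{"grip":0.075,"x":0,"y":0,"z":0,"yaw":0}]'
python3 -c "
from h import *
plan((708.6,-25,415,-174.5),(708.6,-25,297,-174.5))"
```

```text
time_s: 49.72
ee_pos: [334.9, -111.8, 407.6]
ee_rot: [-180.0, 0.1, -173.6]
force: [0.9, -0.1, -0.0]
gripper_width: 74.5
gripper_force: 0.0
time_s: 50.13
ee_pos: [505.6, -43.3, 415.5]
ee_rot: [-179.9, 0.0, -173.7]
force: [0.1, -1.8, -0.5]
gripper_width: 75.2
gripper_force: 0.0
time_s: 50.55
ee_pos: [503.2, -44.2, 415.8]
ee_rot: [-180.0, 0.1, -173.8]
force: [0.5, -0.1, 0.9]
gripper_width: 75.0
gripper_force: 0.0
at [503.2 -44.2 415.8] -173.83106570562754 50.55
x -0.2063 y -0.0030 z 0.0008 yaw 0.012  rows>=4.9
x -0.0000 y 0.0000 z 0.1180 yaw -0.000  rows>=2.8
```

```bash
python3 -m crank '[{"grip":0.075,"x":-0.04,"y":-0.001,"z":0,"yaw":0.012},{"grip":0.075,"x":-0.08,"y":-0.002,"z":0,"yaw":0.012},{"grip":0.075,"x":-0.12,"y":-0.003,"z":0,"yaw":0.012},{"grip":0.075,"x":-0.16,"y":-0.003,"z":0,"yaw":0.012},{"grip":0.075,"x":-0.19,"y":-0.003,"z":0,"yaw":0.012}]'
python3 -m crank '[{"grip":0.075,"x":-0.01,"y":0,"z":0,"yaw":0},{"grip":0.075,"x":-0.0165,"y":0,"z":0,"yaw":0},{"grip":0.075,"x":-0.0165,"y":0,"z":0,"yaw":0},{"grip":0.075,"x":-0.0165,"y":0,"z":0,"yaw":0},{"grip":0.075,"x":-0.0165,"y":0,"z":0,"yaw":0}]'
python3 -m crank '[{"grip":0.075,"x":0,"y":0,"z":0.025,"yaw":0},{"grip":0.075,"x":0,"y":0,"z":0.05,"yaw":0},{"grip":0.075,"x":0,"y":0,"z":0.075,"yaw":0},{"grip":0.075,"x":0,"y":0,"z":0.1,"yaw":0},{"grip":0.075,"x":0,"y":0,"z":0.118,"yaw":0}]'
python3 -m crank '[{"grip":0.05,"x":0,"y":0,"z":0,"yaw":0},{"grip":0.03,"x":0,"y":0,"z":0,"yaw":0},{"grip":0.02,"x":0,"y":0,"z":0,"yaw":0},{"grip":0.01,"x":0,"y":0,"z":0,"yaw":0},{"grip":0.0,"x":0,"y":0,"z":0,"yaw":0}]' 25
python3 -m crank '[{"grip":0.0,"x":0,"y":0,"z":0,"yaw":0},{"grip":0.0,"x":0,"y":0,"z":0,"yaw":0},{"grip":0.0,"x":0,"y":0,"z":0,"yaw":0},{"grip":0.0,"x":0,"y":0,"z":0,"yaw":0},{"grip":0.0,"x":0,"y":0,"z":0,"yaw":0}]'
```

```text
time_s: 50.97
ee_pos: [695.1, -26.7, 414.8]
ee_rot: [-180.0, 0.0, -174.5]
force: [-0.2, 0.4, -0.2]
gripper_width: 74.7
gripper_force: 0.0
time_s: 51.38
ee_pos: [708.6, -25.0, 416.4]
ee_rot: [-180.0, 0.1, -174.5]
force: [-0.0, 0.4, 0.3]
gripper_width: 75.2
gripper_force: 0.0
time_s: 51.8
ee_pos: [707.9, -24.8, 296.1]
ee_rot: [180.0, -0.1, -174.5]
force: [0.8, -0.4, -0.3]
gripper_width: 75.4
gripper_force: 0.0
time_s: 52.22
ee_pos: [710.3, -24.6, 299.1]
ee_rot: [-180.0, 0.2, -174.5]
force: [-0.6, 0.1, 0.1]
gripper_width: 44.6
gripper_force: 0.0
time_s: 52.63
ee_pos: [710.2, -25.5, 297.5]
ee_rot: [-179.9, 0.1, -174.5]
force: [-0.1, -4.2, 3.3]
gripper_width: 26.8
gripper_force: 25.0
```

```bash
python3 -m crank '[{"grip":0.0,"x":0.013,"y":0,"z":-0.002,"yaw":0},{"grip":0.0,"x":0.028,"y":0,"z":-0.004,"yaw":0},{"grip":0.0,"x":0.043,"y":0,"z":-0.004,"yaw":0},{"grip":0.0,"x":0.058,"y":0,"z":-0.004,"yaw":0},{"grip":0.0,"x":0.073,"y":0,"z":-0.003,"yaw":0}]'
python3 -m crank '[{"grip":0.0,"x":0.015,"y":0,"z":0.002,"yaw":0},{"grip":0.0,"x":0.03,"y":0,"z":0.005,"yaw":0},{"grip":0.0,"x":0.045,"y":0,"z":0.009,"yaw":0},{"grip":0.0,"x":0.059,"y":0,"z":0.014,"yaw":0},{"grip":0.0,"x":0.073,"y":0,"z":0.02,"yaw":0}]'
python3 -m crank '[{"grip":0.0,"x":0.014,"y":0,"z":0.007,"yaw":0},{"grip":0.0,"x":0.027,"y":0,"z":0.015,"yaw":0},{"grip":0.0,"x":0.04,"y":0,"z":0.023,"yaw":0},{"grip":0.0,"x":0.052,"y":0,"z":0.032,"yaw":0},{"grip":0.0,"x":0.063,"y":0,"z":0.042,"yaw":0}]'
```

```text
time_s: 53.05
ee_pos: [637.9, -32.4, 300.8]
ee_rot: [-179.9, 0.2, -174.5]
force: [2.9, -4.7, 0.9]
gripper_width: 27.0
gripper_force: 25.0
time_s: 53.47
ee_pos: [565.0, -39.3, 280.5]
ee_rot: [-179.9, 0.2, -174.5]
force: [2.7, -3.7, 0.7]
gripper_width: 27.0
gripper_force: 25.0
time_s: 53.88
ee_pos: [502.3, -45.2, 238.2]
ee_rot: [-179.9, 0.2, -174.5]
force: [2.6, -3.8, -0.4]
gripper_width: 26.6
gripper_force: 25.0
```

```bash
python3 -m crank '[{"grip":0.0,"x":0.01,"y":0,"z":0.01,"yaw":0},{"grip":0.0,"x":0.02,"y":0,"z":0.022,"yaw":0},{"grip":0.0,"x":0.03,"y":0,"z":0.034,"yaw":0},{"grip":0.0,"x":0.038,"y":0,"z":0.046,"yaw":0},{"grip":0.0,"x":0.046,"y":0,"z":0.059,"yaw":0}]'
python3 -m crank '[{"grip":0.0,"x":0.007,"y":0,"z":0.014,"yaw":0},{"grip":0.0,"x":0.013,"y":0,"z":0.028,"yaw":0},{"grip":0.0,"x":0.018,"y":0,"z":0.042,"yaw":0},{"grip":0.0,"x":0.022,"y":0,"z":0.056,"yaw":0},{"grip":0.0,"x":0.025,"y":0,"z":0.066,"yaw":0}]'
python3 -m crank '[{"grip":0.0,"x":0.001,"y":0,"z":0.002,"yaw":0},{"grip":0.0,"x":0.001,"y":0,"z":0.004,"yaw":0},{"grip":0.0,"x":0.001,"y":0,"z":0.005,"yaw":0},{"grip":0.0,"x":0.001,"y":0,"z":0.006,"yaw":0},{"grip":0.0,"x":0.001,"y":0,"z":0.007,"yaw":0}]'
python3 -m crank '[{"grip":0.0,"x":0,"y":0,"z":0,"yaw":0},{"grip":0.0,"x":0,"y":0,"z":0,"yaw":0},{"grip":0.0,"x":0,"y":0,"z":0,"yaw":0},{"grip":0.0,"x":0,"y":0,"z":0,"yaw":0},{"grip":0.0,"x":0,"y":0,"z":0,"yaw":0}]'
```

```text
time_s: 54.3
ee_pos: [456.8, -49.5, 179.1]
ee_rot: [-179.9, 0.2, -174.5]
force: [3.4, -2.4, 0.6]
gripper_width: 26.7
gripper_force: 25.0
time_s: 54.72
ee_pos: [432.6, -51.9, 112.6]
ee_rot: [-179.9, 0.2, -174.5]
force: [4.1, -2.8, 0.6]
gripper_width: 26.9
gripper_force: 25.0
time_s: 55.13
ee_pos: [431.9, -51.9, 108.4]
ee_rot: [-179.9, 0.2, -174.5]
force: [-4.0, -1.9, 25.2]
gripper_width: 27.2
gripper_force: 25.0
time_s: 55.55
ee_pos: [431.9, -51.9, 108.6]
ee_rot: [-179.9, 0.3, -174.5]
force: [-2.0, -3.7, 17.6]
gripper_width: 27.0
gripper_force: 25.0
```

The lid is shut and pressed with 25 N. I'll release it, rise, turn the wrist back by half a turn and go to the catch.

```bash
python3 -m crank '[{"grip":0.06,"x":0,"y":0,"z":0,"yaw":0},{"grip":0.06,"x":0,"y":0,"z":0,"yaw":0},{"grip":0.06,"x":0,"y":0,"z":0,"yaw":0},{"grip":0.06,"x":0,"y":0,"z":0,"yaw":0},{"grip":0.06,"x":0,"y":0,"z":0,"yaw":0}]'
python3 -m crank '[{"grip":0.06,"x":0,"y":0,"z":-0.02,"yaw":0},{"grip":0.06,"x":0,"y":0,"z":-0.04,"yaw":0},{"grip":0.06,"x":0,"y":0,"z":-0.06,"yaw":0},{"grip":0.06,"x":0,"y":0,"z":-0.08,"yaw":0},{"grip":0.06,"x":0,"y":0,"z":-0.1,"yaw":0}]'
python3 -m crank '[{"grip":0.06,"x":0,"y":0,"z":0,"yaw":0.12},{"grip":0.06,"x":0,"y":0,"z":0,"yaw":0.24},{"grip":0.06,"x":0,"y":0,"z":0,"yaw":0.36},{"grip":0.06,"x":0,"y":0,"z":0,"yaw":0.48},{"grip":0.06,"x":0,"y":0,"z":0,"yaw":0.6}]' >/dev/null
python3 -m crank '[{"grip":0.06,"x":0,"y":0,"z":0,"yaw":0.12},{"grip":0.06,"x":0,"y":0,"z":0,"yaw":0.24},{"grip":0.06,"x":0,"y":0,"z":0,"yaw":0.36},{"grip":0.06,"x":0,"y":0,"z":0,"yaw":0.48},{"grip":0.06,"x":0,"y":0,"z":0,"yaw":0.6}]' >/dev/null
python3 -m crank '[{"grip":0.06,"x":0,"y":0,"z":0,"yaw":0.12},{"grip":0.06,"x":0,"y":0,"z":0,"yaw":0.24},{"grip":0.06,"x":0,"y":0,"z":0,"yaw":0.36},{"grip":0.06,"x":0,"y":0,"z":0,"yaw":0.48},{"grip":0.06,"x":0,"y":0,"z":0,"yaw":0.6}]' >/dev/null
python3 -m crank '[{"grip":0.06,"x":0,"y":0,"z":0,"yaw":0.12},{"grip":0.06,"x":0,"y":0,"z":0,"yaw":0.24},{"grip":0.06,"x":0,"y":0,"z":0,"yaw":0.36},{"grip":0.06,"x":0,"y":0,"z":0,"yaw":0.48},{"grip":0.06,"x":0,"y":0,"z":0,"yaw":0.6}]' >/dev/null
python3 -m crank '[{"grip":0.06,"x":0,"y":0,"z":0,"yaw":0.12},{"grip":0.06,"x":0,"y":0,"z":0,"yaw":0.24},{"grip":0.06,"x":0,"y":0,"z":0,"yaw":0.36},{"grip":0.06,"x":0,"y":0,"z":0,"yaw":0.48},{"grip":0.06,"x":0,"y":0,"z":0,"yaw":0.6}]' >/dev/null
python3 -m crank '[{"grip":0.06,"x":0,"y":0,"z":0,"yaw":0.1},{"grip":0.06,"x":0,"y":0,"z":0,"yaw":0.142},{"grip":0.06,"x":0,"y":0,"z":0,"yaw":0.142},{"grip":0.06,"x":0,"y":0,"z":0,"yaw":0.142},{"grip":0.06,"x":0,"y":0,"z":0,"yaw":0.142}]'
python3 -c "
from h import *
plan((543.5,-176,205,5.2))"
```

```text
time_s: 55.97
ee_pos: [429.7, -51.2, 105.5]
ee_rot: [180.0, -0.1, -174.5]
force: [0.7, 0.8, 0.1]
gripper_width: 57.3
gripper_force: 0.0
time_s: 56.38
ee_pos: [429.7, -51.3, 206.5]
ee_rot: [180.0, -0.1, -174.5]
force: [0.7, 0.5, 0.2]
gripper_width: 60.0
gripper_force: 0.0
time_s: 58.88
ee_pos: [430.0, -51.4, 205.7]
ee_rot: [-180.0, 0.0, 5.6]
force: [0.7, 0.1, 0.6]
gripper_width: 60.0
gripper_force: 0.0
at [430.  -51.4 205.7] 5.550924305896106 58.8833
x 0.1009 y 0.1350 z 0.0007 yaw 0.006  rows>=4.0
```

```bash
python3 -m crank '[{"grip":0.06,"x":0.025,"y":0.033,"z":0,"yaw":0.006},{"grip":0.06,"x":0.05,"y":0.066,"z":0,"yaw":0.006},{"grip":0.06,"x":0.075,"y":0.1,"z":0,"yaw":0.006},{"grip":0.06,"x":0.093,"y":0.125,"z":0,"yaw":0.006},{"grip":0.06,"x":0.101,"y":0.135,"z":0,"yaw":0.006}]'
python3 -m crank '[{"grip":0.06,"x":0,"y":0,"z":0,"yaw":0},{"grip":0.06,"x":0,"y":0,"z":0.02,"yaw":0},{"grip":0.06,"x":0,"y":0,"z":0.04,"yaw":0},{"grip":0.06,"x":0,"y":0,"z":0.055,"yaw":0},{"grip":0.06,"x":0,"y":0,"z":0.06,"yaw":0}]'
python3 -m crank '[{"grip":0.06,"x":0,"y":0,"z":0,"yaw":0},{"grip":0.06,"x":0,"y":0,"z":0,"yaw":0},{"grip":0.06,"x":0,"y":0,"z":0.02,"yaw":0},{"grip":0.06,"x":0,"y":0,"z":0.035,"yaw":0},{"grip":0.06,"x":0,"y":0,"z":0.045,"yaw":0}]'
python3 -m crank '[{"grip":0.03,"x":0,"y":0,"z":0,"yaw":0},{"grip":0.02,"x":0,"y":0,"z":0,"yaw":0},{"grip":0.0,"x":0,"y":0,"z":0,"yaw":0},{"grip":0.0,"x":0,"y":0,"z":0,"yaw":0},{"grip":0.0,"x":0,"y":0,"z":0,"yaw":0}]' 10
python3 -m crank '[{"grip":0.0,"x":0,"y":0,"z":0,"yaw":0},{"grip":0.0,"x":0,"y":0,"z":0,"yaw":0},{"grip":0.0,"x":0,"y":0,"z":0,"yaw":0},{"grip":0.0,"x":0,"y":0,"z":0,"yaw":0},{"grip":0.0,"x":0,"y":0,"z":0,"yaw":0}]'
```

```text
time_s: 59.3
ee_pos: [546.3, -179.6, 205.3]
ee_rot: [179.9, -0.1, 5.1]
force: [-0.7, -0.0, 0.5]
gripper_width: 60.1
gripper_force: 0.0
time_s: 59.72
ee_pos: [541.3, -174.8, 143.5]
ee_rot: [-179.9, 0.3, 5.2]
force: [-0.0, 0.2, -0.2]
gripper_width: 60.2
gripper_force: 0.0
time_s: 60.13
ee_pos: [543.8, -176.1, 101.2]
ee_rot: [180.0, -0.1, 5.2]
force: [-0.5, -0.2, 0.1]
gripper_width: 60.1
gripper_force: 0.0
time_s: 60.55
ee_pos: [544.2, -176.4, 101.9]
ee_rot: [180.0, -0.1, 5.1]
force: [-0.1, 0.6, 0.4]
gripper_width: 29.5
gripper_force: 0.0
time_s: 60.97
ee_pos: [543.8, -176.0, 101.2]
ee_rot: [-180.0, -0.0, 5.2]
force: [-0.0, 0.8, 2.8]
gripper_width: 12.0
gripper_force: 10.0
```

```bash
python3 -m crank '[{"grip":0.0,"x":0,"y":0,"z":0,"yaw":-0.08},{"grip":0.0,"x":0,"y":0,"z":0,"yaw":-0.16},{"grip":0.0,"x":0,"y":0,"z":0,"yaw":-0.24},{"grip":0.0,"x":0,"y":0,"z":0,"yaw":-0.32},{"grip":0.0,"x":0,"y":0,"z":0,"yaw":-0.4}]'
python3 -m crank '[{"grip":0.0,"x":0,"y":0,"z":0,"yaw":-0.08},{"grip":0.0,"x":0,"y":0,"z":0,"yaw":-0.16},{"grip":0.0,"x":0,"y":0,"z":0,"yaw":-0.24},{"grip":0.0,"x":0,"y":0,"z":0,"yaw":-0.32},{"grip":0.0,"x":0,"y":0,"z":0,"yaw":-0.4}]'
python3 -m crank '[{"grip":0.0,"x":0,"y":0,"z":0,"yaw":-0.08},{"grip":0.0,"x":0,"y":0,"z":0,"yaw":-0.16},{"grip":0.0,"x":0,"y":0,"z":0,"yaw":-0.24},{"grip":0.0,"x":0,"y":0,"z":0,"yaw":-0.32},{"grip":0.0,"x":0,"y":0,"z":0,"yaw":-0.4}]'
python3 -m crank '[{"grip":0.0,"x":0,"y":0,"z":0,"yaw":-0.08},{"grip":0.0,"x":0,"y":0,"z":0,"yaw":-0.16},{"grip":0.0,"x":0,"y":0,"z":0,"yaw":-0.24},{"grip":0.0,"x":0,"y":0,"z":0,"yaw":-0.32},{"grip":0.0,"x":0,"y":0,"z":0,"yaw":-0.375}]'
python3 -m crank '[{"grip":0.0,"x":0,"y":0,"z":0,"yaw":-0.01},{"grip":0.0,"x":0,"y":0,"z":0,"yaw":-0.02},{"grip":0.0,"x":0,"y":0,"z":0,"yaw":-0.02},{"grip":0.0,"x":0,"y":0,"z":0,"yaw":-0.02},{"grip":0.0,"x":0,"y":0,"z":0,"yaw":-0.02}]'
```

```text
time_s: 61.38
ee_pos: [543.7, -175.9, 101.2]
ee_rot: [-180.0, -0.0, 28.3]
force: [-0.3, 1.8, 2.7]
gripper_width: 12.0
gripper_force: 10.0
time_s: 61.8
ee_pos: [543.6, -175.8, 101.2]
ee_rot: [-180.0, -0.0, 51.2]
force: [-1.1, 2.9, 3.3]
gripper_width: 12.1
gripper_force: 10.0
time_s: 62.22
ee_pos: [543.5, -175.7, 101.2]
ee_rot: [-180.0, -0.1, 74.1]
force: [-1.7, 1.8, 4.1]
gripper_width: 11.8
gripper_force: 10.0
time_s: 62.63
ee_pos: [543.3, -175.7, 101.2]
ee_rot: [-180.0, -0.1, 95.5]
force: [-1.9, 2.6, 3.5]
gripper_width: 11.7
gripper_force: 10.0
time_s: 63.05
ee_pos: [543.3, -175.7, 101.2]
ee_rot: [-180.0, -0.1, 96.4]
force: [-1.1, 3.2, 4.9]
gripper_width: 12.1
gripper_force: 10.1
```

Now I'll release, rise straight up, back off and check with both cameras.

```bash
python3 -m crank '[{"grip":0.05,"x":0,"y":0,"z":0,"yaw":0},{"grip":0.05,"x":0,"y":0,"z":0,"yaw":0},{"grip":0.05,"x":0,"y":0,"z":0,"yaw":0},{"grip":0.05,"x":0,"y":0,"z":0,"yaw":0},{"grip":0.05,"x":0,"y":0,"z":0,"yaw":0}]'
python3 -m crank '[{"grip":0.05,"x":0,"y":0,"z":-0.02,"yaw":0},{"grip":0.05,"x":0,"y":0,"z":-0.05,"yaw":0},{"grip":0.05,"x":0,"y":0,"z":-0.08,"yaw":0},{"grip":0.05,"x":0,"y":0,"z":-0.12,"yaw":0},{"grip":0.05,"x":0,"y":0,"z":-0.15,"yaw":0}]'
python3 -m crank '[{"grip":0.05,"x":-0.035,"y":-0.01,"z":0,"yaw":0},{"grip":0.05,"x":-0.07,"y":-0.02,"z":0,"yaw":0},{"grip":0.05,"x":-0.105,"y":-0.04,"z":0,"yaw":0},{"grip":0.05,"x":-0.14,"y":-0.06,"z":0,"yaw":0},{"grip":0.05,"x":-0.17,"y":-0.08,"z":0,"yaw":0}]'
python3 - <<'E'
from h import *
f=grab("top","top11")[:,:,::-1];s=grab("side","side11")[:,:,::-1]
a=cv2.resize(f[140:300,295:465],(425,400),interpolation=cv2.INTER_CUBIC);b=cv2.resize(s[150:390,180:405],(375,400))
cv2.imwrite('pics/v11.png',np.hstack([a,b]))
E
```

```text
time_s: 63.47
ee_pos: [543.7, -176.5, 100.7]
ee_rot: [-180.0, 0.0, 96.5]
force: [-0.0, 0.2, -0.5]
gripper_width: 43.0
gripper_force: 0.0
time_s: 63.88
ee_pos: [544.0, -176.5, 253.7]
ee_rot: [179.9, 0.1, 96.5]
force: [1.4, -0.2, 0.5]
gripper_width: 49.8
gripper_force: 0.0
time_s: 64.3
ee_pos: [482.7, -356.4, 250.8]
ee_rot: [180.0, 0.1, 96.5]
force: [1.0, 0.3, -0.0]
gripper_width: 50.1
gripper_force: 0.0
```

View pics/v11.png

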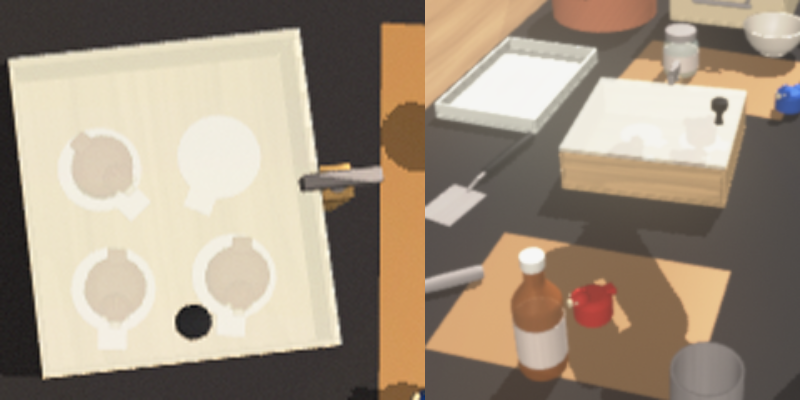

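The lid is shut and the catch lies square across its edge. The three chicks stand on their cards with beaks along the tabs, and the bottle is upright, so I'm handing in.

```bash
python3 -c "
from workcell import *
print(job_done())"
```

```text
the job is handed in; nothing more can be done
None
```

I handed the job in at 64 s: the three chicks that were there stand on cards of their own with beaks along the tabs (about 1 mm and 1° off when last measured). The lid was then closed and pressed down, the catch turned across it, and the bottle is still standing.

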